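# Dress the sanding spindle, set its dust gate and clear the offcuts

## Robot

A 7-joint arm with a two-finger parallel gripper is mounted at the origin on the work surface. World frame = base frame: x ahead of the robot, y to its left, z up, the work surface at z = 0. Lengths are in mm, angles in rad, forces in N, time in s.
With the tool pointing down it reaches from about 350 to 900 mm from the base axis. Payload 7.2 kg.
Tool frame: the origin (TCP) lies midway between the tips of the shut fingers; the grasp point (between the pads) lies 19 mm behind it (grasp_offset is the z of the grasp point in the tool frame, in mm); z points along the fingers, x is the direction in which the jaws open and shut, and the axes are right-handed (so a half turn about z gives the same grasp; the last joint's range is limited). The gripper opens to 88 mm and grips with 3 to 60 N. Pads are 20 mm wide; open, the fingers measure 115 mm over their backs; the gripper's body (75 mm by 178 mm) begins 61 mm behind the grasp point.
Start: joints at [-1.33, 0.411, -0.013, 1.596, 0.006, 1.134, -0.082], TCP at [189.957, 595.437, 222.653] pointing down, gripper open.
Joint ranges: [-2.95, 2.95], [-0.29, 1.99], [-1.47, 1.44], [0.14, 2.54], [-1.03, 4.17], [0.13, 1.85], [-2.86, 2.86]. Speed limits (rad/s): [2.39, 2.39, 3.01, 3.01, 3.14, 3.14, 3.14].

## Interface

Orientations are given as a rotation vector (axis times angle).
In Python, from plant import get_state, camera, finish_job, find_in, grasp_offset gives the robot as it stands.
- The arm moves only by the tool send_rows, never from a script. Its argument "motion" is one flat list of numbers, 7 for each row, row after row: the turn, a rotation vector about the tool's x, y, z as a fraction of full scale, then the shift along the tool's x, y, z as a fraction of full scale, then the closure, from -1 (fully open) to 1 (shut). A call has 1 to 8 rows; each row is the pose to reach, as a shift and turn from the pose measured when the call began, along the tool's axes at that moment, turning the shorter way round; what a row does not reach only later rows make up. Full scale, the value 1, is 800 mm for a shift and 360 degrees for a turn. A row lasts 1/8 s, in which the tool goes at most 62.5 mm and 10.7 degrees, less where a joint would pass 70% of its speed; a pose out of reach is approached as far as the arm can. A call with a number of a shift or a turn outside -1 to 1 is refused whole. A call with a gripper value outside its range is refused whole. The fingers move at their own pace and stop on an object; "newtons" is the grip in N (left out, the last holds). Time passes only in rows, so rows that repeat a pose let the fingers close. It gives the time, the measured TCP pose, the force and the opening at its end, in the units of the state.
- get_state(): the state, without advancing time (a new reading comes with each control period).
- camera(name): name is "scene" or "top"; returns a dict with "frame" (400x640x3 uint8, red, green, blue), "K" (3x3 intrinsics, pixels), "R" (3x3) and "t" (3): a world point X has camera coordinates R X + t. Camera axes: x right, y down, z forward; pixel columns grow to the right and rows downward; lengths in mm; the calibration is good to about 2 mm. A picture is of the moment at which its call begins. There is no depth.
- finish_job(): hands the job in, once; it reports no verdict.
Trained networks look in the newest picture that a camera, given by its name, has taken for a name from the list of things; names that differ only in an ending like _2 or _b are one class to them, and where a whole thing is asked for, a point or a joint stands for the part that bears it (a point fixed in the world has none). Each returns a list of dicts, best first, with "score" (0 to 1); they miss things now and then, are a little off and sometimes report something else, mostly with a low value. They report only what shows in the picture. A call takes as long as a camera call. They do not tell look-alikes from the thing itself.
- find_in(target, camera): "box" ([left, top, right, bottom] in pixels, round what is visible of it).
The state is a dict: "time": time; "joint_positions": joint angles; "dq": joint speeds; "tau": joint torques, N m; "tool_pos": TCP position; "orientation": TCP orientation; "force": force on the tool from outside, world axes, zero at the start; "wrist_torque": the same for the moment, N m; "grip_width": opening from 0.0 (shut) to 1.0 (fully open).
Only numpy, scipy, OpenCV 4.12 (cv2) and the standard library are available. Lean on these libraries where they do the work, as an engineer would, in place of code of your own. Each camera call takes 0.05 s, during which the arm holds its last target.

## Task

Get the bench sander ready: slide the aluminium collar onto its upright spindle, then every wooden sanding wheel on the bench, then the red washer and last the brass nut, so that the stack sits down flush with no gaps. Open the dust gate to suit by clicking its black-knobbed lever from where it stands to one notch per wheel, counted up from shut (the red mark), and drop the solid pale wooden stubs lying about into the plywood offcut bin. Leave the little bowl among them where it is.

Things in the scene. Friction and masses are not known exactly. Their poses are not given: they have to be found in the camera images.
- spindle_foot (a point): foot of the spindle: the point on the spindle's axis at the top face of the sander's grey cast plate (plate 140 x 140 mm, 30 mm thick, bolted to the bench). The spindle is a bare upright steel rod, 14 mm in diameter, rising 80 mm above this point, its last 8 mm tapered to 6 mm. All parts slip on with 3 mm of play all round; nothing is screwed, and a part let go on the spindle slides down by itself
- spindle_tip (a point): top end of the spindle, on its axis, 80 mm above the foot
- collar: bare aluminium collar, a thick ring 48 mm in outer diameter, 24 mm high, bore 20 mm; goes on first and stands on the plate. Origin at its centre, z along the bore; either way up. Starts flat on the bench
- wheel_a: sanding wheel: pale wooden ring with a red-brown abrasive rim 7 mm broad, 52 mm in diameter, 12 mm thick, bore 20 mm. One to three such wheels are on the bench and they may go on in any order. Origin at its centre, z along the bore; either way up. Starts flat on the bench
- wheel_b: another such sanding wheel, same size (may be absent)
- wheel_c: another such sanding wheel, same size (may be absent)
- washer: red-painted steel washer, a ring, 44 mm in outer diameter, 8 mm thick, bore 20 mm; goes on top of the last wheel. Origin at its centre, z along the bore; either way up. Starts flat on the bench
- nut: brass six-sided slip-on nut, 36 mm across flats, 20 mm high, bore 20 mm; goes on last. Origin at its centre, z along the bore, x square to one pair of flats (further flats every 60 degrees); either way up. Starts flat on the bench
- stub_a: pale wooden turned stub, a solid cylinder 34 mm in diameter and 24 mm high without a bore, an offcut; two or three of them stand on the bench. Origin at its centre, z along its axis
- stub_b: another such stub, same size (may be absent)
- stub_c: another such stub, same size (may be absent)
- bin_in (a point): centre of the inner floor of the open square plywood offcut bin, 140 x 140 mm outside, 85 mm high, walls and floor 6 mm, fixed to the bench; x and y along its sides
- dust_lever (a joint): dust gate lever, rad: 0 is shut (the red mark on the white dial), 1.0 is wide open; six click notches at 0, 0.2, 0.4, 0.6, 0.8 and 1.0, into which a spring pawl pulls it from up to about 0.08 rad either side; one black mark per notch. It starts in the notch at 0.8 or 1.0. About 6 N sideways at the knob takes it over a click
- lever_knob (a point): centre of the lever's round black knob, 24 mm in diameter, on a stalk 85 mm long above the pivot; the lever swings in the x-z plane of lever_pivot's frame, standing upright at joint value 0.5, leaning 0.5 rad to -x when shut and 0.5 rad to +x when wide open
- lever_pivot (a point): centre of the lever's pivot, 60 mm above the bench on top of a green box 110 x 70 x 60 mm fixed to the bench. Its y axis is the pivot axis; growing joint values carry the knob towards its +x. A white half-round dial, 45 mm in radius, stands beside the lever at y = +22 to +28 mm
- bowl: small turned wooden bowl, 54 mm across, 30 mm high, standing among the parts; to be left where it is. Origin at the centre of its underside
Mind the look-alikes: they are no part of the job. Leave any orange look-alike of the stub_b alone.

How it is judged:
By the outcome, as a careful person would: the job done as asked, in the order asked, and still so for the second after the job is handed in, with the robot touching nothing.
Of wheel_a, wheel_b, wheel_c only 1 to 3 are there at a start; the rules pass over those that are not, and their reading is None.
Of stub_a, stub_b, stub_c only 2 to 3 are there at a start; the rules pass over those that are not, and their reading is None.
At some moment in a run one of wheel_a, wheel_b, wheel_c, stub_a, stub_b, stub_c, washer may be knocked a few centimetres aside while the robot is not near it.
Once in a run the grip may slacken for a moment while it holds something.
It also fails if it takes over 210 s, if anything falls off the work surface, if the arm or the gripper's body presses on something with over 40 N, if the wrist force passes 120 N, or if a joint passes its speed limit or range.

## Working session

There is one attempt and no reset: what is moved stays moved. The work goes in short steps, Python scripts to look and compute and a tool call to move; the robot and the scene stay as the last step left them, time stands still between calls to the robot, and variables do not carry over. Pictures are saved under pics/ and viewed, and the job is handed in when it is done.

Besides the shell and the picture viewer there is one more tool, called after "Emit:" as name(argument=value, ...), one argument or row to a line, values as JSON. send_rows: Moves the arm, as the interface text tells. Its arguments: {"type":"object","properties":{"motion":{"type":"array","items":{"type":"number"}},"newtons":{"type":"number"}},"required":["motion"]}

```bash
ls; mkdir -p pics
cat > h.py <<'E'
import numpy as np, cv2
from plant import get_state, camera, finish_job, find_in, grasp_offset
def cam(n):
    c=camera(n); return c
def save(c,name,box=None,scale=1):
    f=c["frame"][:,:,::-1]
    if box: f=f[box[1]:box[3],box[0]:box[2]]
    if scale!=1: f=cv2.resize(f,None,fx=scale,fy=scale,interpolation=cv2.INTER_CUBIC)
    cv2.imwrite("pics/"+name+".png",f)
def proj(c,X):
    p=np.array(c["K"])@(np.array(c["R"])@np.array(X,float)+np.array(c["t"])); return p[:2]/p[2]
def ray(c,u,v,z):
    R=np.array(c["R"]);t=np.array(c["t"]);d=R.T@np.linalg.inv(np.array(c["K"]))@np.array([u,v,1.]);o=-R.T@t
    s=(z-o[2])/d[2]; return o+s*d
E
python3 - <<'E'
from h import *
s=get_state();print(s, grasp_offset)
for n in("scene","top"):
    c=cam(n);save(c,n+"0");print(n,c["K"],c["R"],c["t"], -np.array(c["R"]).T@np.array(c["t"]))
E
```

```text
pics
{'time': 0.0, 'joint_positions': array([-1.33019484,  0.41189793, -0.01267465,  1.59704424,  0.00560048,
        1.13429882, -0.08218047]), 'dq': array([-0.00055675,  0.00039434,  0.00029824,  0.00116457,  0.00055368,
       -0.00239208,  0.00031861]), 'tau': array([-1.53237615e-04, -5.87963605e+01,  6.41664527e-01, -2.91055262e+01,
       -5.38475288e-02,  1.83130248e-02,  1.13171968e-04]), 'tool_pos': array([189.85562169, 594.93238257, 221.81043049]), 'orientation': array([ 2.53578570e+00,  1.85277501e+00, -1.91806928e-03]), 'force': array([ 0.58729364, -0.01971425,  0.51000318]), 'wrist_torque': array([-0.0337695 ,  0.01208672,  0.04503282]), 'grip_width': 1.0020278070960873} -18.700000000000003
scene [[391.34686548   0.         322.00959846]
 [  0.         391.34686548 200.41086297]
 [  0.           0.           1.        ]] [[ 0.50070416  0.86545435 -0.01685563]
 [ 0.60017466 -0.36112814 -0.71370642]
 [-0.62376736  0.34723945 -0.70024213]] [-273.49664035 -236.22512803 1382.22521139] [1140.90421493 -328.5718125   794.68697911]
top [[486.92276605   0.         321.95297676]
 [  0.         486.92276605 186.1906522 ]
 [  0.           0.           1.        ]] [[-0.00235207 -0.9999956  -0.00180958]
 [-0.9962084   0.00250053 -0.08696302]
 [ 0.08696716  0.00159818 -0.9962099 ]] [  25.64517156  547.44544301 1421.2925818 ] [ 421.82428547   22.00468146 1463.55965275]
```

View pics/scene0.png

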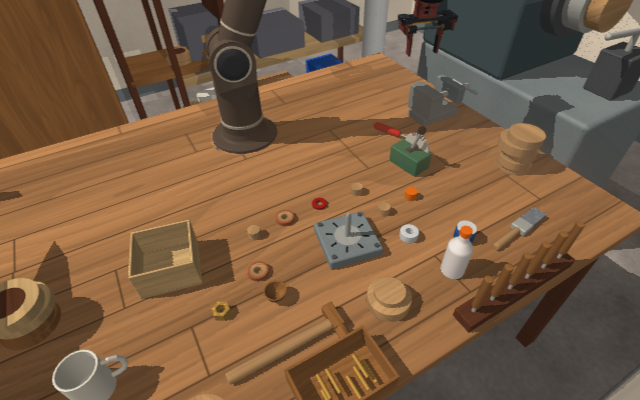

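View pics/top0.png

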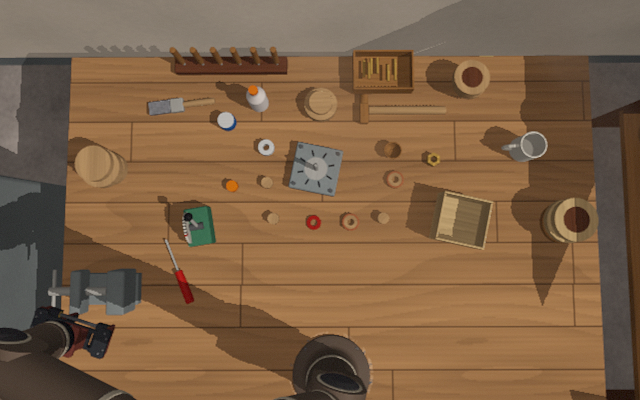

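Run:
```python
from h import *
c={n:cam(n) for n in("scene","top")}
for n in c:
  for t in["collar","wheel_a","washer","nut","stub_a","bowl","lever_knob","bin_in","spindle_foot","spindle_tip","dust_lever"]:
    try: print(n,t,[(round(d["score"],2),[int(x) for x in d["box"]]) for d in find_in(t,n) if d["score"]>.25])
    except Exception as e: print(n,t,e)
save(c["top"],"topc",(150,0,550,300),2)
```

```text
scene collar [(0.77, [400, 223, 421, 243])]
scene wheel_a [(0.56, [279, 211, 290, 227]), (0.53, [248, 261, 268, 282]), (0.33, [316, 213, 384, 271])]
scene washer [(0.74, [248, 263, 268, 281]), (0.54, [311, 199, 327, 211])]
scene nut [(0.82, [210, 298, 233, 322]), (0.55, [249, 224, 262, 240])]
scene stub_a [(0.69, [374, 204, 392, 219]), (0.63, [251, 224, 262, 239]), (0.27, [312, 211, 384, 269])]
scene bowl [(0.64, [413, 125, 427, 148]), (0.58, [268, 282, 288, 304])]
scene lever_knob [(0.6, [414, 128, 424, 145]), (0.34, [315, 212, 383, 269])]
scene bin_in [(0.56, [128, 219, 204, 293])]
scene spindle_foot [(0.8, [315, 212, 380, 268])]
scene spindle_tip [(0.91, [314, 212, 384, 267])]
scene dust_lever [(0.5, [412, 123, 422, 147])]
top collar [(0.48, [257, 141, 273, 155])]
top wheel_a [(0.62, [385, 170, 403, 192]), (0.48, [338, 214, 357, 230])]
top washer []
top nut [(0.7, [427, 153, 440, 167]), (0.28, [183, 205, 215, 243])]
top stub_a [(0.69, [428, 190, 492, 248]), (0.66, [259, 177, 272, 186]), (0.57, [269, 212, 276, 224]), (0.4, [374, 212, 387, 225])]
top bowl [(0.55, [385, 143, 398, 158])]
top lever_knob [(0.53, [181, 210, 198, 227])]
top bin_in [(0.88, [429, 193, 490, 249])]
top spindle_foot [(0.7, [287, 145, 340, 197])]
top spindle_tip [(0.66, [287, 141, 345, 197]), (0.6, [387, 172, 405, 191]), (0.27, [180, 203, 216, 242])]
top dust_lever [(0.65, [187, 214, 196, 225])]
```

Run:
```python
from h import *
c={n:cam(n) for n in("scene","top")}
save(c["top"],"ta",(220,130,460,250),3.3)
save(c["top"],"tb",(160,190,230,260),8)
save(c["scene"],"sa",(200,170,440,330),3.3)
save(c["scene"],"sb",(370,110,450,180),8)
```

```text
(no output)
```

View pics/ta.png

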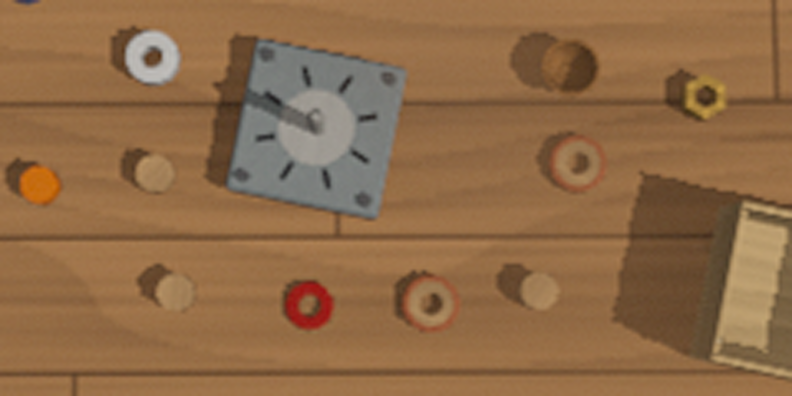

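View pics/tb.png

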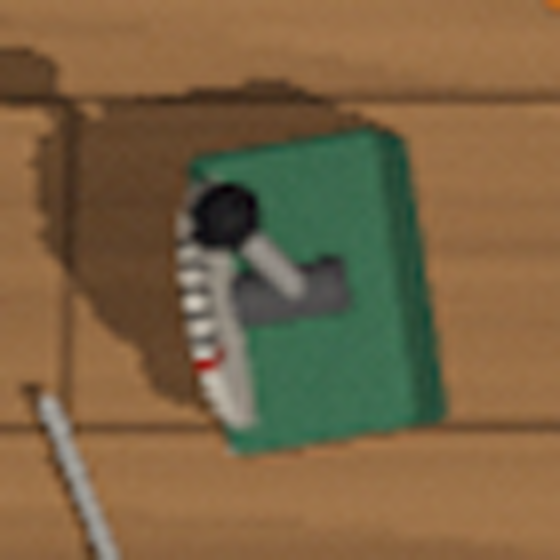

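View pics/sa.png

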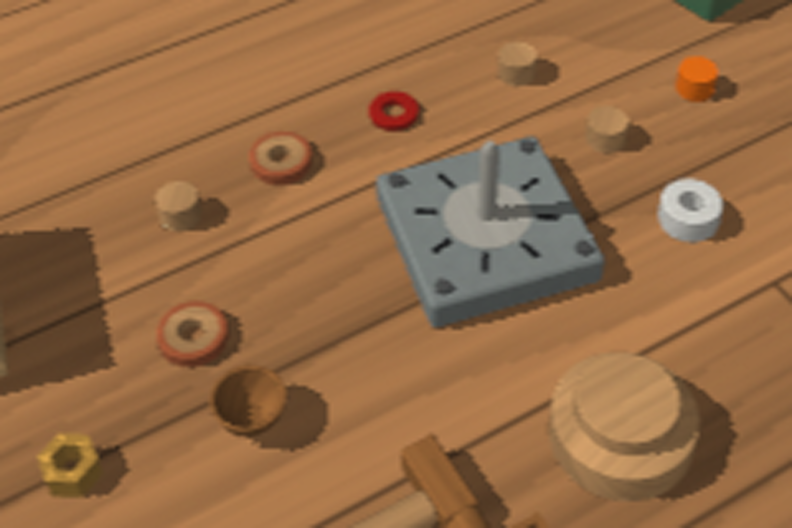

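View pics/sb.png

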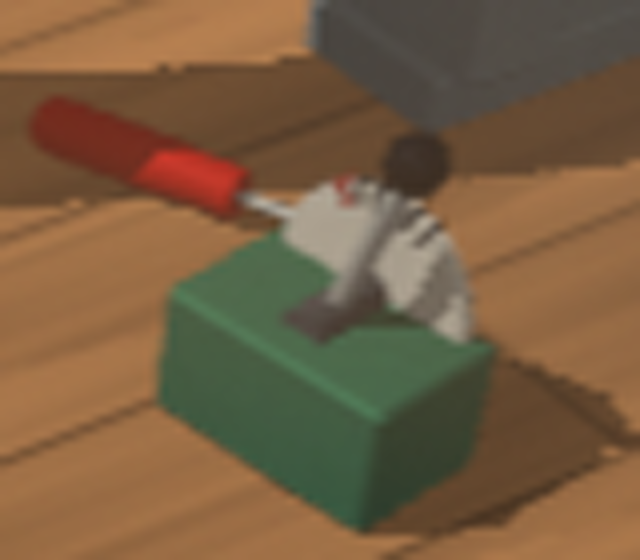

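```bash
cat > fit.py <<'E'
from h import *
from scipy.optimize import minimize
import itertools
def hullpts(c,x,y,r,h,z0=0,n=48,hexa=None,bore=None):
    if hexa is None:
        a=np.linspace(0,2*np.pi,n,endpoint=False); P=np.c_[x+r*np.cos(a),y+r*np.sin(a)]
    else:
        a=hexa+np.pi/6+np.arange(6)*np.pi/3; R=r/np.cos(np.pi/6); P=np.c_[x+R*np.cos(a),y+R*np.sin(a)]
    Q=np.array([proj(c,(p[0],p[1],z)) for p in P for z in(z0,z0+h)],np.float32)
    return cv2.convexHull(Q)[:,0,:]
def resample(H,step=.5):
    pts=[];nor=[]
    m=H.mean(0)
    for p,q in zip(H,np.roll(H,-1,0)):
        L=np.linalg.norm(q-p); k=max(1,int(round(L/step)))
        d=(q-p)/(L+1e-9); nn=np.array([d[1],-d[0]])
        if nn@((p+q)/2-m)<0: nn=-nn
        for i in range(k): pts.append(p+(i+.5)/k*(q-p));nor.append(nn)
    return np.array(pts),np.array(nor)
def lab(c): return cv2.GaussianBlur(cv2.cvtColor(c["frame"].astype(np.float32)/255,cv2.COLOR_RGB2LAB),(0,0),.6)
def samp(L,P): return cv2.remap(L,P[:,0].astype(np.float32)[None],P[:,1].astype(np.float32)[None],cv2.INTER_LINEAR)[0]
def score(c,L,H):
    P,N=resample(H); d=np.linalg.norm(samp(L,P+1.*N)-samp(L,P-1.*N),axis=1)
    return np.mean(np.minimum(d,30))
def fit(cs,seed,r,h,hexa=False,z0=0,rng=10):
    """cs list of cams"""
    Ls=[lab(c) for c in cs]
    best=None
    angs=np.radians(np.arange(0,60,5)) if hexa else [None]
    def f(x,y,a): return sum(score(c,L,hullpts(c,x,y,r,h,z0,hexa=a)) for c,L in zip(cs,Ls))/len(cs)
    for st,w in((3,rng),(1,3),(.5,1)):
        g=np.arange(-w,w+.01,st); base=best[1:3] if best else seed
        aa=angs if best is None or not hexa else [best[3]]
        for dx in g:
            for dy in g:
                for a in aa:
                    s=f(base[0]+dx,base[1]+dy,a)
                    if best is None or s>best[0]: best=(s,base[0]+dx,base[1]+dy,a)
    if hexa:
        for a in np.radians(np.arange(0,60,2)):
            s=f(best[1],best[2],a)
            if s>best[0]: best=(s,best[1],best[2],a)
    return best
SP={"collar":(24,24),"wheel":(26,12),"washer":(22,8),"nut":(18,20),"stub":(17,24),"bowl":(27,30)}
E
cat > loc.py <<'E'
from fit import *
import sys
t,s=cam("top"),cam("scene")
seeds={"collar":(265,147),"wheel1":(394,179),"wheel2":(350,221),"washer":(313,222),"nut":(434,158),"stub1":(266,182),"stub2":(272,217),"stub3":(383,217),"bowl":(391,149)}
if __name__=="__main__":
  for k,(u,v) in seeds.items():
    r,h=SP[k.rstrip("123")]
    X=ray(t,u,v,h/2)[:2]
    a=[fit(c,X,r,h,k=="nut") for c in([t],[s],[t,s])]
    print(k,[(round(float(b[0]),1),round(float(b[1]),1),round(float(b[2]),1),None if b[3] is None else round(float(np.degrees(b[3])))) for b in a])
E
python3 loc.py
```

```text
collar [(28.5, 667.6, 193.2, None), (27.3, 666.6, 192.7, None), (27.7, 667.1, 192.7, None)]
wheel1 [(9.3, 572.7, -185.4, None), (12.7, 574.7, -187.9, None), (10.6, 574.2, -186.9, None)]
wheel2 [(12.4, 446.5, -51.7, None), (13.3, 448.0, -53.2, None), (12.6, 447.0, -52.2, None)]
washer [(29.9, 441.3, 50.4, None), (26.8, 441.3, 49.9, None), (28.3, 441.8, 50.4, None)]
nut [(16.6, 632.1, -312.2, 28), (13.9, 629.6, -309.7, 28), (13.8, 629.1, -309.7, 28)]
stub1 [(11.5, 560.6, 189.9, None), (7.0, 561.1, 188.9, None), (9.3, 560.6, 189.4, None)]
stub2 [(10.6, 453.4, 169.7, None), (8.4, 453.4, 169.7, None), (9.5, 453.4, 169.7, None)]
stub3 [(8.3, 453.6, -157.1, None), (8.1, 454.6, -156.1, None), (8.1, 454.1, -157.1, None)]
bowl [(8.7, 655.0, -182.5, None), (6.7, 655.5, -181.0, None), (7.6, 655.5, -182.0, None)]
```

```bash
cat > loc2.py <<'E'
from fit import *
t,s=cam("top"),cam("scene")
def boxh(c,x,y,a,lx,ly,z0,z1):
    ca,sa=np.cos(a),np.sin(a)
    Q=np.array([proj(c,(x+ca*i*lx/2-sa*j*ly/2,y+sa*i*lx/2+ca*j*ly/2,z)) for i in(-1,1) for j in(-1,1) for z in(z0,z1)],np.float32)
    return cv2.convexHull(Q)[:,0,:]
def fitbox(cs,seed,lx,ly,z0,z1,angs,tops=None):
    Ls=[lab(c) for c in cs]
    def f(p):
        v=sum(score(c,L,boxh(c,*p,lx,ly,z0,z1)) for c,L in zip(cs,Ls))
        v+=sum(score(c,L,boxh(c,*p,lx,ly,z1,z1)) for c,L in zip(cs,Ls))
        return -v/2/len(cs)
    best=min(((f((seed[0]+dx,seed[1]+dy,a)),(seed[0]+dx,seed[1]+dy,a)) for dx in range(-12,13,3) for dy in range(-12,13,3) for a in angs),key=lambda q:q[0])
    r=minimize(f,best[1],method="Nelder-Mead",options=dict(initial_simplex=[best[1],np.add(best[1],(2,0,0)),np.add(best[1],(0,2,0)),np.add(best[1],(0,0,.03))]))
    return -r.fun,r.x[:2].round(1),np.degrees(r.x[2]).round(1)
for cs in([t],[s],[t,s]):
    print("plate",fitbox(cs,ray(t,315.5,167,30)[:2],140,140,0,30,np.radians(np.arange(-45,45,3))))
    print("bin",fitbox(cs,ray(t,462,220,85)[:2],140,140,0,85,np.radians(np.arange(-45,45,3))))
    print("green",fitbox(cs,ray(t,199,226,60)[:2],110,70,0,60,np.radians(np.arange(-40,41,4))))
# rod fit: cyl r=7 h 30..102
for cs in([t],[s],[t,s]):
    print("rod",fit(cs,ray(t,315.5,167,60)[:2],7,72,z0=30,rng=12))
for c,n in((t,"t"),(s,"s")):
    save(c,"rod"+n,(290,140,345,195) if n=="t" else (310,200,390,275),10 if n=="t" else 8)
    print(n,proj(c,(0,0,0)))
E
python3 loc2.py
```

```text
plate (np.float64(22.626842498779297), array([600.2,  43.1]), np.float64(-11.7))
bin (np.float64(13.22445297241211), array([ 447.8, -371.1]), np.float64(-12.4))
green (np.float64(20.393314361572266), array([430. , 384.3]), np.float64(9.2))
plate (np.float64(18.268152236938477), array([603. ,  40.9]), np.float64(-12.3))
bin (np.float64(13.197677612304688), array([ 446.5, -377.1]), np.float64(-12.3))
green (np.float64(12.209590911865234), array([433. , 383.8]), np.float64(9.6))
plate (np.float64(19.669586181640625), array([600.8,  42.5]), np.float64(-11.7))
bin (np.float64(13.384206771850586), array([ 446.4, -377.2]), np.float64(-12.4))
green (np.float64(15.944768905639648), array([430.9, 384.3]), np.float64(9.5))
rod (np.float32(11.841741), np.float64(601.8317981485591), np.float64(45.36121407519981), None)
rod (np.float32(12.182881), np.float64(599.8317981485591), np.float64(44.86121407519981), None)
rod (np.float32(11.755409), np.float64(600.8317981485591), np.float64(44.86121407519981), None)
t [330.7387947  373.74081097]
s [244.57500094 133.52887974]
```

View pics/rodt.png

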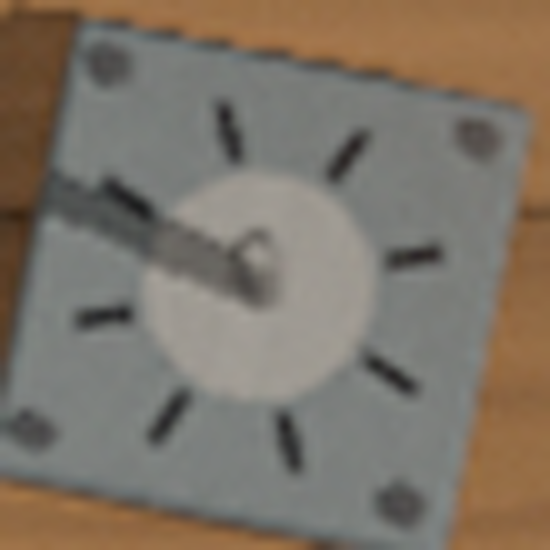

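View pics/rods.png

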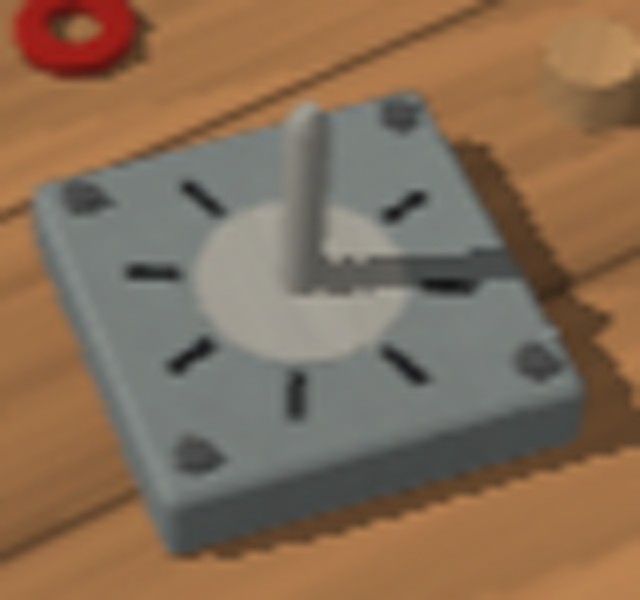

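Run:
```python
from h import *
t,s=cam("top"),cam("scene")
print(ray(t,315.5,168.0,30),ray(s,347.1,234.7,30))
for X in[(600.8,44,30),(600.8,44,110)]: print(proj(t,X),proj(s,X))
# light disc by threshold
for c,b in((t,(290,140,345,195)),(s,(310,200,390,275))):
    f=c["frame"][b[1]:b[3],b[0]:b[2]].astype(int)
    m=(f.min(2)>0)&((f[:,:,0]-f[:,:,2])>6)&(f[:,:,0]>130)&((f[:,:,0]-f[:,:,2])<45)
    m=m.astype(np.uint8); n,l,st,ce=cv2.connectedComponentsWithStats(m); i=1+st[1:,4].argmax()
    pts=np.argwhere(l==i)[:,::-1].astype(np.int32); e=cv2.fitEllipse(cv2.convexHull(pts)); print(st[i],e, ray(c,e[0][0]+b[0],e[0][1]+b[1],30))
```

```text
[601.16064313  43.31058892  30.        ] [601.23865737  42.91648853  30.        ]
[315.26763554 168.12137232] [347.36425888 234.42204072]
[314.82535022 164.58214904] [348.30813501 212.80961124]
[ 14  17  24  23 342] ((25.412256240844727, 28.178119659423828), (22.269065856933594, 22.90827751159668), 74.35942840576172) [600.62945167  43.5713903   30.        ]
[ 24  25  27  20 282] ((36.99065399169922, 34.768402099609375), (19.820171356201172, 26.245399475097656), 94.41569519042969) [601.28841834  42.55290007  30.        ]
```

Run:
```python
from h import *
t,s=cam("top"),cam("scene")
for c,b in((t,(176,200,205,230)),(s,(412,120,432,145))):
    f=c["frame"][b[1]:b[3],b[0]:b[2]].astype(int); m=f.max(2)<60
    p=np.argwhere(m); print(p.mean(0)[::-1]+b[:2],len(p))
a=np.radians(9.5)
for v in(.8,1.0):
    th=v-.5; L=85*np.sin(th); X=(430.9+L*np.cos(a),384.3+L*np.sin(a),60+85*np.cos(th))
    print(v,X,proj(t,X),proj(s,X))
    X=(430.9,384.3,60);print(proj(t,X),proj(s,X))
# triangulate
def tri(ut,us):
    A=[];B=[]
    for c,(u,v) in((t,ut),(s,us)):
        P=np.array(c["K"])@np.c_[np.array(c["R"]),np.array(c["t"])]
        for k,w in((0,u),(1,v)): r=w*P[2]-P[k];A.append(r[:3]);B.append(-r[3])
    return np.linalg.lstsq(np.array(A),np.array(B),rcond=None)[0]
print(tri((188.0,216.4),(421.6,130)))
```

```text
[188.55555556 217.22222222] 63
[nan nan] 0
0.8 (np.float64(455.6747226074378), np.float64(388.4458667203971), np.float64(141.20360157567652)) [187.72259882 216.48902199] [421.55954061 130.07959901]
[196.78742779 225.82418098] [410.95358708 148.69769688]
1.0 (np.float64(471.09229298743736), np.float64(391.0258831734826), np.float64(134.5945177606817)) [187.56923738 210.89305281] [425.40584779 134.34074539]
[196.78742779 225.82418098] [410.95358708 148.69769688]
[456.03908299 387.68587805 141.92193214]<stdin>:5: RuntimeWarning: Mean of empty slice.
  ret = um.true_divide(
```

```bash
cat > plan.py <<'E'
from h import *
from scipy.spatial.transform import Rotation as Ro
def down(psi):
    a=np.radians(psi); x=np.array([np.cos(a),np.sin(a),0]); z=np.array([0,0,-1.]); return np.c_[x,np.cross(z,x),z]
def g(w): return round(1-2*w/88.,3)   # closure for opening w mm (assumed linear)
def rows(wps):
    """wps: (x,y,z,psi,closure[,n])"""
    s=get_state(); R0=Ro.from_rotvec(s["orientation"]).as_matrix(); p0=np.array(s["tool_pos"])
    for w in wps:
        x,y,z,psi,c=w[:5]
        Rt=down(psi)
        cands=[Rt]
        rv=min((Ro.from_matrix(R0.T@R).as_rotvec() for R in cands),key=np.linalg.norm)/(2*np.pi)
        d=R0.T@(np.array([x,y,z])-p0)/800
        print(", ".join(f"{v:.4f}" for v in np.r_[rv,d])+f", {c}", " x%d"%(w[5] if len(w)>5 else 1), "dist",round(float(np.linalg.norm(d)*800)),"turn",round(float(np.linalg.norm(rv)*360)))
def st():
    s=get_state(); R0=Ro.from_rotvec(s["orientation"]).as_matrix()
    print("t",round(s["time"],2),"p",np.round(s["tool_pos"],1),"psi",np.degrees(np.arctan2(R0[1,0],R0[0,0])).round(1),"tilt",np.degrees(np.arccos(-R0[2,2])).round(1),"F",np.round(s["force"],1),"w",round(s["grip_width"]*88,1),"q7",round(s["joint_positions"][6],2))
E
python3 - <<'E'
from plan import *
t,s=cam("top"),cam("scene")
print("bottle",ray(s,455,270,0),ray(t,257,104,0),"cup",ray(t,227,121,30),"mallet",ray(t,365,108,20),"block",ray(t,320,103,30),"mug",ray(t,510,148,50))
st()
rows([(667.1,193,220,30,-1),(667.1,193,60,30,-1)])
E
```

```text
bottle [809.92037245 222.09122691   0.        ] [802.79979688 222.7117238    0.        ] cup [743.43275589 307.88047408  30.        ] mallet [ 784.37504059 -106.14175971   20.        ] block [797.51361481  29.57431162  30.        ] mug [ 656.2460154  -527.36572319   50.        ]
t 1.9 p [190.  595.5 222.7] psi 72.3 tilt 0.0 F [0.1 0.1 0.1] w 87.7 q7 -0.08
-0.0000, -0.0000, 0.1175, -0.2980, 0.7211, 0.0033, -1  x1 dist 624 turn 42
-0.0000, -0.0000, 0.1175, -0.2980, 0.7211, 0.2033, -1  x1 dist 645 turn 42
```

Run:
```python
from plan import *
rows([(456,388,205,9.5,0.2)])
```

```text
-0.0000, -0.0000, 0.1745, -0.1460, 0.3956, 0.0221, 0.2  x1 dist 338 turn 63
```

Emit:
send_rows(
  motion=[0,0,0.1745,-0.146,0.3956,0.0221,-0.2,0,0,0.1745,-0.146,0.3956,0.0221,-0.2,0,0,0.1745,-0.146,0.3956,0.0221,-0.2,0,0,0.1745,-0.146,0.3956,0.0221,-0.2,0,0,0.1745,-0.146,0.3956,0.0221,-0.2,0,0,0.1745,-0.146,0.3956,0.0221,-0.2,0,0,0.1745,-0.146,0.3956,0.0221,-0.2,0,0,0.1745,-0.146,0.3956,0.0221,-0.2],
  newtons=25,
)

```text
time: 2.9
tool_pos: [454.8, 389.2, 204.9]
orientation: [-3.13, -0.267, 0.001]
force: [0.1, 0.9, 0.3]
grip_width: 0.595
```

Run:
```python
from plan import *
st()
rows([(456,388,123,9.5,-.2)])
t,s=cam("top"),cam("scene");save(t,"t1",(120,0,520,300),2);save(s,"s1",(330,30,530,180),4)
```

```text
t 2.9 p [454.8 389.2 204.9] psi 9.7 tilt 0.1 F [0.1 0.9 0.3] w 52.4 q7 -0.5
-0.0001, 0.0001, 0.0007, 0.0013, 0.0018, 0.1024, -0.2  x1 dist 82 turn 0
```

View pics/s1.png

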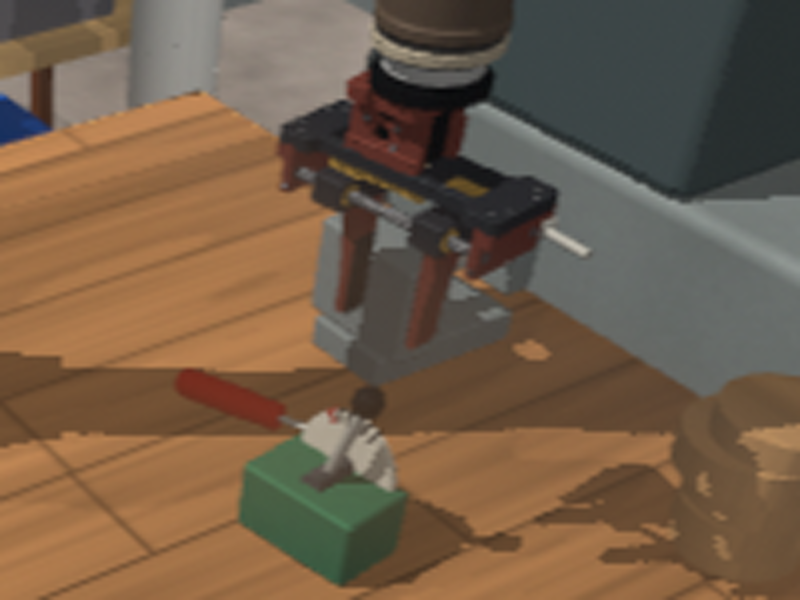

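Emit:
send_rows(
  motion=[0,0,0,0.0013,0.0018,0.06,-0.2,0,0,0,0.0013,0.0018,0.1024,-0.2,0,0,0,0.0013,0.0018,0.1024,-0.2,0,0,0,0.0013,0.0018,0.1024,1,0,0,0,0.0013,0.0018,0.1024,1,0,0,0,0.0013,0.0018,0.1024,1,0,0,0,0.0013,0.0018,0.1024,1],
)

```text
time: 3.88
tool_pos: [456.2, 388.8, 124.0]
orientation: [-3.128, -0.267, -0.001]
force: [-0.3, 0.8, 5.3]
grip_width: 0.258
```

Run:
```python
from plan import *
st(); s=get_state()
p=s["tool_pos"]; a=np.radians(9.5)
def P(l): 
    # relative to current at lean .3
    d=85*(np.sin(l)-np.sin(.3)); return (p[0]+d*np.cos(a),p[1]+d*np.sin(a),p[2]+85*(np.cos(l)-np.cos(.3)),9.5,1)
rows([P(.2),P(.1),P(0),P(-.1),P(-.13)])
```

```text
t 3.88 p [456.2 388.8 124. ] psi 9.8 tilt 0.1 F [-0.3  0.8  5.3] w 22.7 q7 -0.47
-0.0003, -0.0001, 0.0007, -0.0103, -0.0000, -0.0026, 1  x1 dist 8 turn 0
-0.0003, -0.0001, 0.0007, -0.0208, -0.0001, -0.0042, 1  x1 dist 17 turn 0
-0.0003, -0.0001, 0.0007, -0.0314, -0.0001, -0.0048, 1  x1 dist 25 turn 0
-0.0003, -0.0001, 0.0007, -0.0420, -0.0002, -0.0043, 1  x1 dist 34 turn 0
-0.0003, -0.0001, 0.0007, -0.0452, -0.0002, -0.0039, 1  x1 dist 36 turn 0
```

Emit:
send_rows(
  motion=[0,0,0,-0.0103,0,-0.0026,1,0,0,0,-0.0208,0,-0.0042,1,0,0,0,-0.0314,0,-0.0048,1,0,0,0,-0.042,0,-0.0043,1,0,0,0,-0.043,0,-0.0043,1,0,0,0,-0.043,0,-0.0043,1],
)

```text
time: 4.62
tool_pos: [423.7, 383.9, 129.4]
orientation: [-3.126, -0.266, -0.007]
force: [0.6, 0.2, 9.3]
grip_width: 0.258
```

Run:
```python
from plan import *
st();p=get_state()["tool_pos"]
rows([(p[0],p[1],p[2],9.5,-.2),(p[0],p[1],p[2]+60,9.5,-.2),(p[0],p[1],220,9.5,-.2)])
```

```text
t 4.62 p [423.7 383.9 129.4] psi 9.7 tilt 0.4 F [0.6 0.2 9.3] w 22.7 q7 -0.51
-0.0007, -0.0007, 0.0007, 0.0000, 0.0000, 0.0000, -0.2  x1 dist 0 turn 0
-0.0007, -0.0007, 0.0007, 0.0004, -0.0003, -0.0750, -0.2  x1 dist 60 turn 0
-0.0007, -0.0007, 0.0007, 0.0005, -0.0005, -0.1133, -0.2  x1 dist 91 turn 0
```

Emit:
send_rows(
  motion=[0,0,0,0,0,0,-0.2,0,0,0,0,0,0,-0.2,0,0,0,0,0,0,-0.2,0,0,0,0,0,-0.06,-0.2,0,0,0,0,0,-0.12,-0.2,0,0,0,0,0,-0.12,-0.2],
)

```text
time: 5.38
tool_pos: [424.8, 384.6, 228.9]
orientation: [-3.121, -0.266, -0.014]
force: [-0.4, -0.3, -0.5]
grip_width: 0.6
```

Run:
```python
from plan import *
from fit import *
st()
t,s=cam("top"),cam("scene")
save(s,"s2",(370,110,450,180),8)
print(fit([t,s],(667,193),24,24)[:3])
rows([(667,193,150,55,-.5)])
a=np.radians(9.5)
for v in(.2,.4,.6):
    th=v-.5; L=85*np.sin(th); X=(430.9+L*np.cos(a),384.3+L*np.sin(a),60+85*np.cos(th)); print(v,proj(s,X))
```

```text
t 5.38 p [424.8 384.6 228.9] psi 9.7 tilt 0.7 F [-0.4 -0.3 -0.5] w 52.8 q7 -0.55
(np.float32(27.945187), np.float64(667.0), np.float64(193.0))
-0.0004, -0.0010, -0.1257, 0.2598, 0.2866, 0.0938, -0.5  x1 dist 318 turn 45
0.2 [408.38623731 122.76916807]
0.4 [412.84358376 124.17709667]
0.6 [417.3038285  126.64343391]
```

View pics/s2.png

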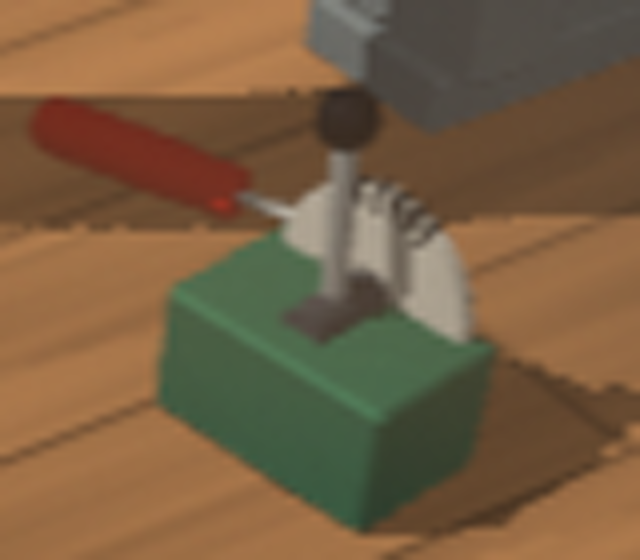

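Emit:
send_rows(
  motion=[-0.0004,-0.001,-0.1257,0.2598,0.2866,0.0938,-0.7,-0.0004,-0.001,-0.1257,0.2598,0.2866,0.0938,-0.7,-0.0004,-0.001,-0.1257,0.2598,0.2866,0.0938,-0.7,-0.0004,-0.001,-0.1257,0.2598,0.2866,0.0938,-0.7,-0.0004,-0.001,-0.1257,0.2598,0.2866,0.0938,-0.7,-0.0004,-0.001,-0.1257,0.2598,0.2866,0.0938,-0.7,-0.0004,-0.001,-0.1257,0.2598,0.2866,0.0938,-0.7,-0.0004,-0.001,-0.1257,0.2598,0.2866,0.0938,-0.7],
)

```text
time: 6.48
tool_pos: [665.5, 195.1, 149.5]
orientation: [-2.784, -1.453, 0.002]
force: [-0.1, 0.6, 0.9]
grip_width: 0.853
```

Run:
```python
from plan import *
st()
rows([(667,193,60,55,-.7),(667,193,5,55,-.7)])
```

```text
t 6.47 p [665.5 195.1 149.5] psi 55.1 tilt 0.1 F [-0.1  0.6  0.9] w 75.1 q7 0.71
-0.0003, 0.0000, 0.0003, -0.0011, 0.0033, 0.1119, -0.7  x1 dist 90 turn 0
-0.0003, 0.0000, 0.0003, -0.0011, 0.0034, 0.1807, -0.7  x1 dist 145 turn 0
```

Emit:
send_rows(
  motion=[0,0,0,-0.0011,0.0033,0.07,-0.7,0,0,0,-0.0011,0.0034,0.13,-0.7,0,0,0,-0.0011,0.0034,0.1807,-0.7,0,0,0,-0.0011,0.0034,0.1807,-0.7,0,0,0,-0.0011,0.0034,0.1807,1,0,0,0,-0.0011,0.0034,0.1807,1,0,0,0,-0.0011,0.0034,0.1807,1,0,0,0,-0.0011,0.0034,0.1807,1],
)

```text
time: 7.48
tool_pos: [667.0, 193.3, 5.6]
orientation: [-2.784, -1.453, 0.001]
force: [-1.2, -0.2, 4.0]
grip_width: 0.528
```

Run:
```python
from plan import *
st();p=get_state()["tool_pos"]
rows([(p[0],p[1],150,55,1),(601,43.3,150,55,1)])
```

```text
t 7.47 p [667.  193.3   5.6] psi 55.1 tilt 0.1 F [-1.2 -0.2  4. ] w 46.5 q7 0.74
-0.0003, -0.0001, 0.0003, 0.0001, -0.0003, -0.1805, 1  x1 dist 144 turn 0
-0.0003, -0.0001, 0.0003, -0.2010, 0.0392, -0.1806, 1  x1 dist 218 turn 0
```

Emit:
send_rows(
  motion=[0,0,0,0,0,-0.08,1,0,0,0,0,0,-0.15,1,0,0,0,-0.06,0.012,-0.1806,1,0,0,0,-0.13,0.025,-0.1806,1,0,0,0,-0.201,0.0392,-0.1806,1,0,0,0,-0.201,0.0392,-0.1806,1,0,0,0,-0.201,0.0392,-0.1806,1],
)

```text
time: 8.35
tool_pos: [601.2, 43.8, 150.2]
orientation: [-2.783, -1.452, -0.0]
force: [0.4, 2.0, -1.0]
grip_width: 0.53
```

Run:
```python
from plan import *
from fit import *
st();p=get_state()["tool_pos"]
t,s=cam("top"),cam("scene");save(s,"s3",(300,120,420,280),4.5 and 3.75)
rows([(601,43.3,112,55,1),(601,43.3,60,55,1)])
```

```text
t 8.35 p [601.2  43.8 150.2] psi 55.1 tilt 0.1 F [ 0.4  2.  -1. ] w 46.6 q7 0.92
-0.0004, -0.0002, 0.0007, -0.0021, 0.0010, 0.0473, 1  x1 dist 38 turn 0
-0.0004, -0.0002, 0.0007, -0.0021, 0.0012, 0.1123, 1  x1 dist 90 turn 0
```

View pics/s3.png

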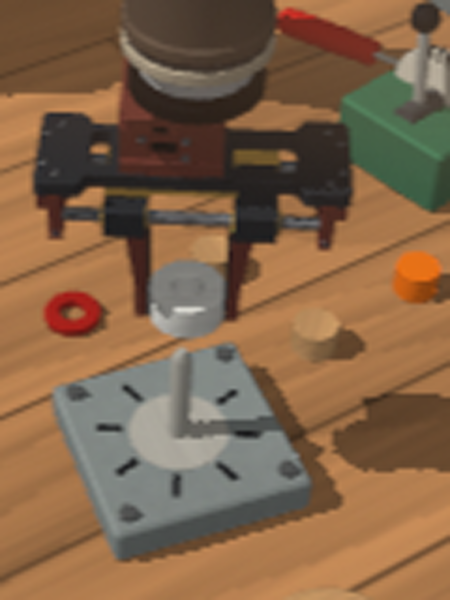

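Run:
```python
from plan import *
st()
rows([(601,43.3,112,55,1),(601,43.3,60,55,1)])
```

```text
t 8.45 p [601.3  45.  149.8] psi 55.2 tilt 0.1 F [ 0.2 -0.6 -1.3] w 46.7 q7 0.92
-0.0004, -0.0002, 0.0007, -0.0021, 0.0010, 0.0473, 1  x1 dist 38 turn 0
-0.0004, -0.0002, 0.0007, -0.0021, 0.0012, 0.1123, 1  x1 dist 90 turn 0
```

Emit:
send_rows(
  motion=[0,0,0,-0.0021,0.001,0.02,1,0,0,0,-0.0021,0.001,0.03,1,0,0,0,-0.0021,0.001,0.045,1,0,0,0,-0.0021,0.001,0.055,1,0,0,0,-0.0021,0.001,0.065,1,0,0,0,-0.0021,0.001,0.065,1],
)

```text
time: 9.2
tool_pos: [600.6, 43.2, 97.1]
orientation: [-2.781, -1.455, 0.002]
force: [0.3, 0.1, -1.2]
grip_width: 0.531
```

Run:
```python
from plan import *
st()
rows([(601,43.3,45,55,1),(601,43.3,40,55,-.4),(601,43.3,160,55,-.4)])
```

```text
t 9.2 p [600.6  43.2  97.1] psi 55.2 tilt 0.2 F [ 0.3  0.1 -1.2] w 46.7 q7 0.94
-0.0005, -0.0000, 0.0007, 0.0003, 0.0006, 0.0651, 1  x1 dist 52 turn 0
-0.0005, -0.0000, 0.0007, 0.0003, 0.0006, 0.0714, -0.4  x1 dist 57 turn 0
-0.0005, -0.0000, 0.0007, 0.0004, 0.0001, -0.0786, -0.4  x1 dist 63 turn 0
```

Emit:
send_rows(
  motion=[0,0,0,0.0003,0.0006,0.025,1,0,0,0,0.0003,0.0006,0.05,1,0,0,0,0.0003,0.0006,0.0701,1,0,0,0,0.0003,0.0006,0.0701,-0.4,0,0,0,0.0003,0.0006,0.0701,-0.4,0,0,0,0.0003,0.0006,0.0701,-0.4,0,0,0,0.0003,0.0006,0,-0.4,0,0,0,0.0003,0.0006,-0.0786,-0.4],
)

```text
time: 10.2
tool_pos: [600.8, 42.9, 160.8]
orientation: [-2.781, -1.455, 0.004]
force: [0.4, 0.9, -0.7]
grip_width: 0.703
```

Run:
```python
from plan import *
from fit import *
st()
t,s=cam("top"),cam("scene");save(s,"s4",(200,150,440,330),3.3)
for sd,r,h in(((574.2,-186.9),26,12),((447,-52.2),26,12)):
    print([np.round(fit(c,sd,r,h,rng=30 if 0 else 12)[:3],1) for c in([t],[s],[t,s])])
rows([(447,-52.2,150,55,-.7)])
```

```text
t 10.2 p [600.8  42.9 160.8] psi 55.2 tilt 0.2 F [ 0.4  0.9 -0.7] w 61.9 q7 0.92
[array([   9.8,  572.7, -185.4]), array([  13.3,  574.7, -187.9]), array([  11.2,  574.2, -186.9])]
[array([ 12. , 449.5, -57.2]), array([ 14. , 448. , -53.2]), array([ 12.6, 448.5, -54.7])]
0.0009, -0.0014, 0.0006, -0.2110, -0.0949, 0.0193, -0.7  x1 dist 186 turn 1
```

View pics/s4.png

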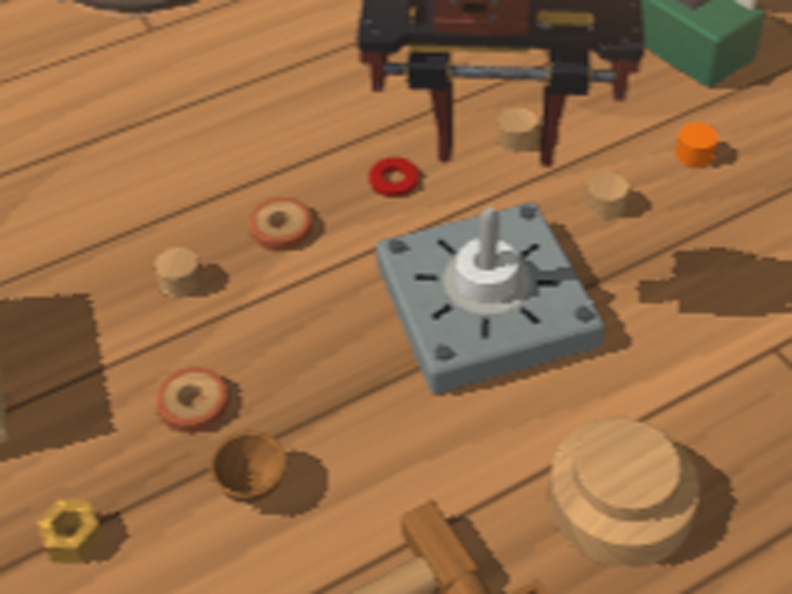

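Run:
```python
from plan import *
st()
rows([(447.2,-52.4,120,55,-.7),(447.2,-52.4,3,55,-.7)])
```

```text
t 10.3 p [605.5  43.  167.4] psi 55.2 tilt 0.6 F [0.8 0.2 0.4] w 61.2 q7 0.92
0.0009, -0.0014, 0.0006, -0.2114, -0.0948, 0.0568, -0.7  x1 dist 191 turn 1
0.0009, -0.0014, 0.0006, -0.2127, -0.0956, 0.2031, -0.7  x1 dist 247 turn 1
```

Emit:
send_rows(
  motion=[0.0009,-0.0014,0.0006,-0.2114,-0.0948,0.0568,-0.7,0.0009,-0.0014,0.0006,-0.2114,-0.0948,0.0568,-0.7,0.0009,-0.0014,0.0006,-0.2114,-0.0948,0.0568,-0.7,0.0009,-0.0014,0.0006,-0.2114,-0.0948,0.0568,-0.7,0.0009,-0.0014,0.0006,-0.2114,-0.0948,0.0568,-0.7,0.0009,-0.0014,0.0006,-0.2114,-0.0948,0.0568,-0.7,0.0009,-0.0014,0.0006,-0.2121,-0.0952,0.13,-0.7,0.0009,-0.0014,0.0006,-0.2121,-0.0952,0.13,-0.7],
)

```text
time: 11.3
tool_pos: [445.1, -51.9, 58.8]
orientation: [-2.784, -1.451, 0.01]
force: [-0.9, 0.1, 0.7]
grip_width: 0.851
```

Run:
```python
from plan import *
st()
rows([(447.2,-52.4,3,55,-.7)])
```

```text
t 11.3 p [445.1 -51.9  58.8] psi 55.1 tilt 0.4 F [-0.9  0.1  0.7] w 74.9 q7 1.11
-0.0009, 0.0007, 0.0001, 0.0013, 0.0030, 0.0697, -0.7  x1 dist 56 turn 0
```

Emit:
send_rows(
  motion=[-0.0009,0.0007,0,0.0013,0.003,0.04,-0.7,-0.0009,0.0007,0,0.0013,0.003,0.065,-0.7,-0.0009,0.0007,0,0.0013,0.003,0.0697,-0.7,-0.0009,0.0007,0,0.0013,0.003,0.0697,-0.7,-0.0009,0.0007,0,0.0013,0.003,0.0697,1,-0.0009,0.0007,0,0.0013,0.003,0.0697,1,-0.0009,0.0007,0,0.0013,0.003,0.0697,1,-0.0009,0.0007,0,0.0013,0.003,0.0697,1],
)

```text
time: 12.3
tool_pos: [447.5, -52.5, 3.5]
orientation: [2.786, 1.451, 0.001]
force: [-1.5, -0.3, 6.5]
grip_width: 0.59
```

Run:
```python
from plan import *
st();p=get_state()["tool_pos"]
rows([(p[0],p[1],150,55,1),(601,43.3,150,55,1)])
```

```text
t 12.3 p [447.5 -52.5   3.5] psi 55.0 tilt 0.0 F [-1.5 -0.3  6.5] w 51.9 q7 1.16
0.0001, -0.0000, 0.0001, 0.0000, 0.0001, -0.1831, 1  x1 dist 146 turn 0
0.0001, -0.0000, 0.0001, 0.2081, 0.0888, -0.1830, 1  x1 dist 233 turn 0
```

Emit:
send_rows(
  motion=[0,0,0,0,0,-0.08,1,0,0,0,0,0,-0.15,1,0,0,0,0.06,0.026,-0.183,1,0,0,0,0.13,0.056,-0.183,1,0,0,0,0.19,0.081,-0.183,1,0,0,0,0.2081,0.0888,-0.183,1,0,0,0,0.2081,0.0888,-0.183,1,0,0,0,0.2081,0.0888,-0.183,1],
)

```text
time: 13.3
tool_pos: [599.7, 41.8, 149.8]
orientation: [2.787, 1.449, -0.001]
force: [0.1, -1.0, -0.6]
grip_width: 0.586
```

Run:
```python
from plan import *
t,s=cam("top"),cam("scene");save(s,"s5",(290,120,410,280),3.75)
st()
rows([(601,43.3,115,55,1),(601,43.3,97,55,1)])
```

```text
t 13.4 p [600.   42.  150.2] psi 54.9 tilt 0.0 F [-0.3  0.1 -0.5] w 52.7 q7 0.93
0.0001, 0.0000, -0.0002, 0.0021, 0.0000, 0.0440, 1  x1 dist 35 turn 0
0.0001, 0.0000, -0.0002, 0.0021, 0.0000, 0.0665, 1  x1 dist 53 turn 0
```

View pics/s5.png

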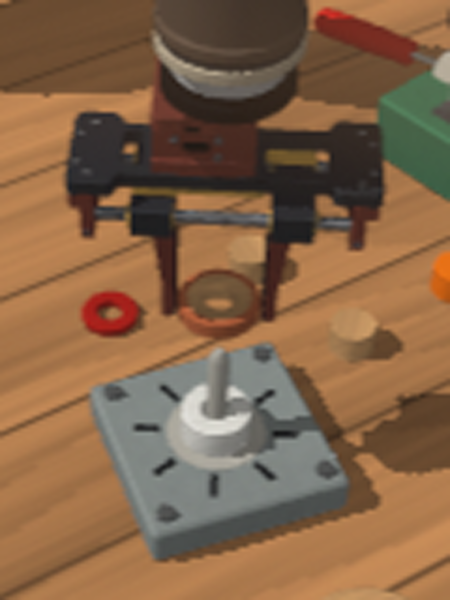

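Emit:
send_rows(
  motion=[0,0,0,0.0021,0,0.02,1,0,0,0,0.0021,0,0.035,1,0,0,0,0.0021,0,0.045,1,0,0,0,0.0021,0,0.055,1,0,0,0,0.0021,0,0.0665,1,0,0,0,0.0021,0,0.0665,1],
)

```text
time: 14.15
tool_pos: [600.5, 43.3, 96.2]
orientation: [2.787, 1.449, -0.002]
force: [-0.7, 0.4, -0.6]
grip_width: 0.583
```

Run:
```python
from plan import *
st()
rows([(601,43.3,61,55,1),(601,43.3,160,55,-.4)])
```

```text
t 14.15 p [600.5  43.3  96.2] psi 55.0 tilt 0.1 F [-0.7  0.4 -0.6] w 51.3 q7 0.94
-0.0001, 0.0002, -0.0001, 0.0003, 0.0005, 0.0440, 1  x1 dist 35 turn 0
-0.0001, 0.0002, -0.0001, 0.0002, 0.0004, -0.0798, -0.4  x1 dist 64 turn 0
```

Emit:
send_rows(
  motion=[0,0,0,0.0003,0.0005,0.02,1,0,0,0,0.0003,0.0005,0.044,1,0,0,0,0.0003,0.0005,0.044,1,0,0,0,0.0003,0.0005,0.044,-0.5,0,0,0,0.0003,0.0005,0.044,-0.5,0,0,0,0.0003,0.0005,0.044,-0.5,0,0,0,0.0003,0.0005,-0.02,-0.5,0,0,0,0.0003,0.0005,-0.0798,-0.5],
)

```text
time: 15.15
tool_pos: [600.9, 43.2, 161.3]
orientation: [2.787, 1.449, -0.003]
force: [-0.0, 0.5, -0.3]
grip_width: 0.752
```

Run:
```python
from plan import *
from fit import *
t,s=cam("top"),cam("scene");save(s,"s6",(200,150,440,330),3.3)
print([np.round(fit(c,(574,-187),26,12,rng=12)[:3],1) for c in([t],[s],[t,s])])
st()
rows([(574,-187,120,-20,-.7)])
```

```text
[array([   9.7,  573. , -185.5]), array([  13.3,  574.5, -188. ]), array([  11.2,  574. , -186.5])]
t 15.25 p [604.4  43.4 165.9] psi 54.9 tilt 0.5 F [1.1 0.2 0. ] w 66.0 q7 0.92
0.0003, -0.0014, 0.2081, -0.2578, 0.1341, 0.0567, -0.7  x1 dist 237 turn 75
```

View pics/s6.png

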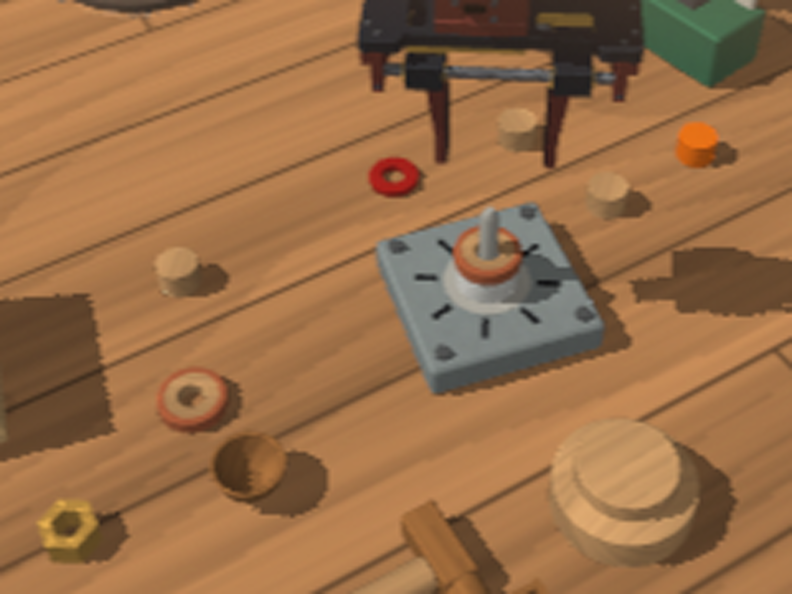

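Run:
```python
from plan import *
rows([(574,-186.8,120,90,-.7),(574,-186.8,70,90,-.7)])
```

```text
0.0012, -0.0006, -0.0974, -0.2576, 0.1339, 0.0567, -0.7  x1 dist 237 turn 35
0.0012, -0.0006, -0.0974, -0.2579, 0.1335, 0.1192, -0.7  x1 dist 251 turn 35
```

Emit:
send_rows(
  motion=[0.0012,-0.0006,-0.0974,-0.2576,0.1339,0.0567,-0.7,0.0012,-0.0006,-0.0974,-0.2576,0.1339,0.0567,-0.7,0.0012,-0.0006,-0.0974,-0.2576,0.1339,0.0567,-0.7,0.0012,-0.0006,-0.0974,-0.2576,0.1339,0.0567,-0.7,0.0012,-0.0006,-0.0974,-0.2576,0.1339,0.0567,-0.7,0.0012,-0.0006,-0.0974,-0.2576,0.1339,0.0567,-0.7,0.0012,-0.0006,-0.0974,-0.2579,0.1335,0.1192,-0.7,0.0012,-0.0006,-0.0974,-0.2579,0.1335,0.1192,-0.7],
)

```text
time: 16.25
tool_pos: [572.0, -183.7, 67.3]
orientation: [-2.215, -2.22, 0.004]
force: [0.5, 1.2, -0.4]
grip_width: 0.851
```

Run:
```python
from plan import *
st()
rows([(574,-186.8,3,90,-.7)])
```

```text
t 16.25 p [ 572.  -183.7   67.3] psi 90.1 tilt 0.4 F [ 0.5  1.2 -0.4] w 74.9 q7 1.9
-0.0010, -0.0003, 0.0004, -0.0040, 0.0029, 0.0803, -0.7  x1 dist 64 turn 0
```

Emit:
send_rows(
  motion=[-0.001,0,0,-0.004,0.0029,0.04,-0.7,-0.001,0,0,-0.004,0.0029,0.07,-0.7,-0.001,0,0,-0.004,0.0029,0.0803,-0.7,-0.001,0,0,-0.004,0.0029,0.0803,-0.7,-0.001,0,0,-0.004,0.0029,0.0803,1,-0.001,0,0,-0.004,0.0029,0.0803,1,-0.001,0,0,-0.004,0.0029,0.0803,1,-0.001,0,0,-0.004,0.0029,0.0803,1],
)

```text
time: 17.25
tool_pos: [574.4, -187.1, 3.7]
orientation: [-2.219, -2.224, -0.003]
force: [-1.2, 0.1, 6.3]
grip_width: 0.573
```

Run:
```python
from plan import *
st();p=get_state()["tool_pos"]
rows([(p[0],p[1],150,90,1),(601,43.3,150,90,1)])
```

```text
t 17.25 p [ 574.4 -187.1    3.7] psi 90.1 tilt 0.1 F [-1.2  0.1  6.3] w 50.4 q7 1.92
0.0002, -0.0003, 0.0004, 0.0003, 0.0002, -0.1829, 1  x1 dist 146 turn 0
0.0002, -0.0003, 0.0004, 0.2882, 0.0342, -0.1823, 1  x1 dist 274 turn 0
```

Emit:
send_rows(
  motion=[0,0,0,0,0,-0.08,1,0,0,0,0,0,-0.15,1,0,0,0,0.07,0.008,-0.183,1,0,0,0,0.14,0.017,-0.183,1,0,0,0,0.21,0.026,-0.183,1,0,0,0,0.27,0.032,-0.183,1,0,0,0,0.2882,0.0342,-0.183,1,0,0,0,0.2882,0.0342,-0.183,1],
)

```text
time: 18.25
tool_pos: [600.8, 43.9, 150.3]
orientation: [-2.217, -2.226, -0.002]
force: [-0.7, -1.0, -0.0]
grip_width: 0.571
```

Run:
```python
from plan import *
t,s=cam("top"),cam("scene");save(s,"s7",(290,120,410,280),3.75)
st()
rows([(601,43.3,115,90,1),(601,43.3,97,90,1)])
```

```text
t 18.35 p [600.9  41.2 150.4] psi 90.0 tilt 0.1 F [-0.4  0.7 -0.1] w 50.3 q7 1.48
0.0001, -0.0001, 0.0001, 0.0027, 0.0001, 0.0443, 1  x1 dist 35 turn 0
0.0001, -0.0001, 0.0001, 0.0026, 0.0001, 0.0668, 1  x1 dist 53 turn 0
```

View pics/s7.png

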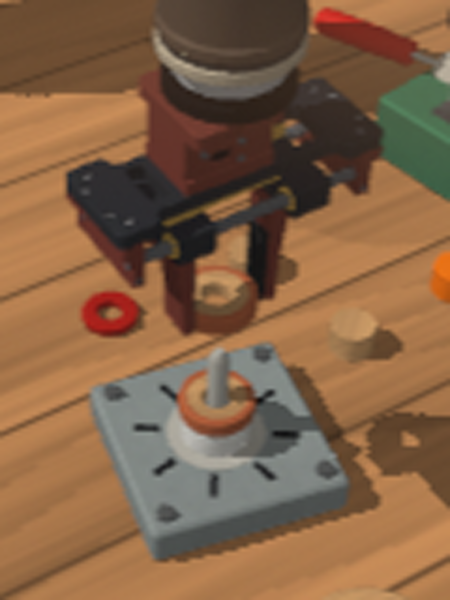

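Emit:
send_rows(
  motion=[0,0,0,0.0027,0,0.02,1,0,0,0,0.0027,0,0.035,1,0,0,0,0.0027,0,0.045,1,0,0,0,0.0027,0,0.055,1,0,0,0,0.0027,0,0.0668,1,0,0,0,0.0027,0,0.0668,1],
)

```text
time: 19.1
tool_pos: [601.7, 43.1, 96.5]
orientation: [2.22, 2.221, 0.003]
force: [5.0, -1.4, -2.8]
grip_width: 0.573
```

Run:
```python
from plan import *
st()
rows([(601,43.3,72,90,1),(601,43.3,160,90,-.4)])
```

```text
t 19.1 p [601.7  43.1  96.5] psi 90.0 tilt 0.1 F [ 5.  -1.4 -2.8] w 50.4 q7 1.48
0.0003, -0.0000, 0.0000, 0.0002, -0.0009, 0.0306, 1  x1 dist 24 turn 0
0.0003, -0.0000, 0.0000, 0.0003, -0.0007, -0.0794, -0.4  x1 dist 64 turn 0
```

Emit:
send_rows(
  motion=[0,0,0,0.0002,0.0015,0.01,1,0,0,0,0.0002,0.0015,0.02,1,0,0,0,0.0002,0.0015,0.0306,1,0,0,0,0.0002,0.0015,0.0306,-0.5,0,0,0,0.0002,0.0015,0.0306,-0.5,0,0,0,0.0002,0.0015,0.0306,-0.5,0,0,0,0.0002,0.0015,-0.03,-0.5,0,0,0,0.0002,0.0015,-0.0794,-0.5],
)

```text
time: 20.1
tool_pos: [602.9, 43.2, 161.6]
orientation: [2.22, 2.22, 0.003]
force: [-0.1, -0.1, 0.1]
grip_width: 0.748
```

Run:
```python
from plan import *
from fit import *
t,s=cam("top"),cam("scene");save(s,"s8",(200,150,440,330),3.3)
print([np.round(fit(c,(441.5,50.3),22,8,rng=12)[:3],1) for c in([t],[s],[t,s])])
st()
rows([(441.5,50.3,120,55,-.7),(441.5,50.3,60,55,-.7)])
```

```text
[array([  1.3, 438.5,  55.3]), array([ 28. , 441.5,  50.3]), array([ 14.5, 441.5,  50.3])]
t 20.2 p [605.5  43.4 165.1] psi 90.0 tilt 0.6 F [ 0.4 -0.9  0.8] w 66.3 q7 1.47
0.0015, -0.0007, 0.0972, 0.0086, -0.2056, 0.0542, -0.7  x1 dist 170 turn 35
0.0015, -0.0007, 0.0972, 0.0085, -0.2064, 0.1292, -0.7  x1 dist 195 turn 35
```

View pics/s8.png

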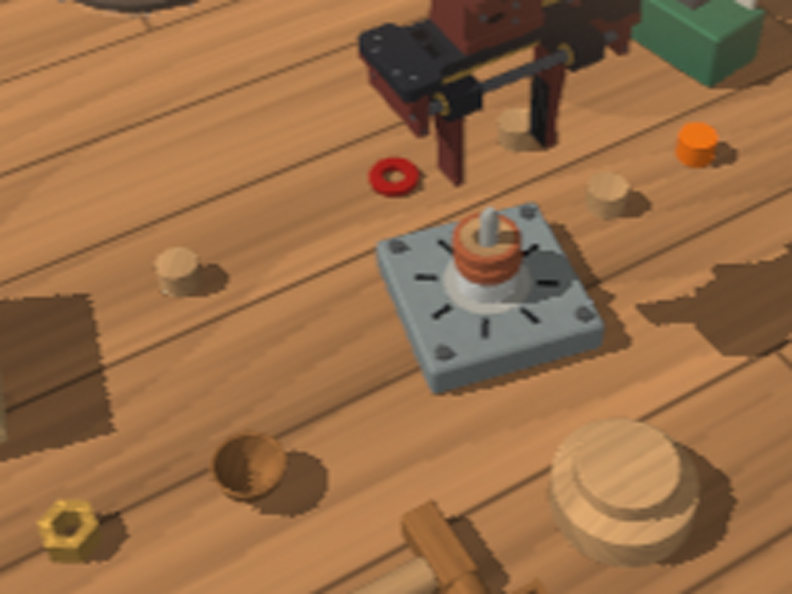

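Emit:
send_rows(
  motion=[0.0015,-0.0007,0.0972,0.0086,-0.2056,0.0542,-0.7,0.0015,-0.0007,0.0972,0.0086,-0.2056,0.0542,-0.7,0.0015,-0.0007,0.0972,0.0086,-0.2056,0.0542,-0.7,0.0015,-0.0007,0.0972,0.0086,-0.2056,0.0542,-0.7,0.0015,-0.0007,0.0972,0.0086,-0.2056,0.0542,-0.7,0.0015,-0.0007,0.0972,0.0085,-0.2064,0.1292,-0.7,0.0015,-0.0007,0.0972,0.0085,-0.2064,0.1292,-0.7,0.0015,-0.0007,0.0972,0.0085,-0.2064,0.1292,-0.7],
)

```text
time: 21.2
tool_pos: [442.1, 50.2, 61.0]
orientation: [2.787, 1.451, 0.0]
force: [-0.2, 0.3, -0.9]
grip_width: 0.853
```

Run:
```python
from plan import *
st()
rows([(441.5,50.3,1.8,55,-.7)])
```

```text
t 21.2 p [442.1  50.2  61. ] psi 55.0 tilt 0.0 F [-0.2  0.3 -0.9] w 75.1 q7 0.86
0.0000, -0.0000, 0.0000, -0.0003, -0.0007, 0.0740, -0.7  x1 dist 59 turn 0
```

Emit:
send_rows(
  motion=[0,0,0,-0.0003,-0.0007,0.04,-0.7,0,0,0,-0.0003,-0.0007,0.065,-0.7,0,0,0,-0.0003,-0.0007,0.074,-0.7,0,0,0,-0.0003,-0.0007,0.074,-0.7,0,0,0,-0.0003,-0.0007,0.074,1,0,0,0,-0.0003,-0.0007,0.074,1,0,0,0,-0.0003,-0.0007,0.074,1,0,0,0,-0.0003,-0.0007,0.074,1],
)

```text
time: 22.2
tool_pos: [441.6, 50.3, 2.0]
orientation: [2.786, 1.451, 0.001]
force: [-1.6, 0.7, 2.7]
grip_width: 0.486
```

Run:
```python
from plan import *
st();p=get_state()["tool_pos"]
rows([(p[0],p[1],150,55,1),(601.3,43.3,150,55,1)])
```

```text
t 22.2 p [441.6  50.3   2. ] psi 55.0 tilt 0.0 F [-1.6  0.7  2.7] w 42.8 q7 0.9
0.0000, -0.0000, 0.0000, 0.0000, 0.0000, -0.1850, 1  x1 dist 148 turn 0
0.0000, -0.0000, 0.0000, 0.1073, 0.1686, -0.1849, 1  x1 dist 218 turn 0
```

Emit:
send_rows(
  motion=[0,0,0,0,0,-0.08,1,0,0,0,0,0,-0.15,1,0,0,0,0.03,0.047,-0.185,1,0,0,0,0.07,0.11,-0.185,1,0,0,0,0.1,0.157,-0.185,1,0,0,0,0.1073,0.1686,-0.185,1,0,0,0,0.1073,0.1686,-0.185,1,0,0,0,0.1073,0.1686,-0.185,1],
)

```text
time: 23.2
tool_pos: [599.8, 43.4, 149.8]
orientation: [-2.786, -1.451, 0.001]
force: [-0.0, -1.0, -1.0]
grip_width: 0.481
```

Run:
```python
from plan import *
t,s=cam("top"),cam("scene");save(s,"s9",(290,120,410,280),3.75)
st()
rows([(601.3,43.3,100,55,1)])
```

```text
t 23.3 p [600.2  43.5 150.2] psi 55.0 tilt 0.0 F [-0.3 -0.2  0. ] w 42.3 q7 0.93
-0.0001, -0.0000, 0.0001, 0.0006, 0.0013, 0.0628, 1  x1 dist 50 turn 0
```

View pics/s9.png

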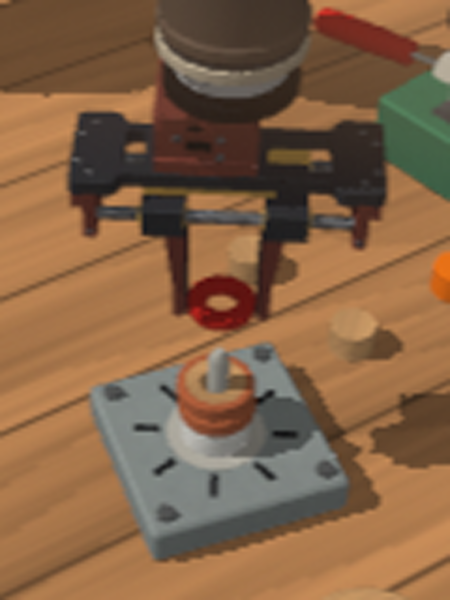

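Emit:
send_rows(
  motion=[0,0,0,0.0006,0.0013,0.02,1,0,0,0,0.0006,0.0013,0.035,1,0,0,0,0.0006,0.0013,0.045,1,0,0,0,0.0006,0.0013,0.055,1,0,0,0,0.0006,0.0013,0.0628,1,0,0,0,0.0006,0.0013,0.0628,1],
)

```text
time: 24.05
tool_pos: [601.1, 43.3, 99.5]
orientation: [-2.786, -1.451, 0.001]
force: [-0.7, -0.3, -2.1]
grip_width: 0.484
```

Run:
```python
from plan import *
st()
rows([(601.3,43.3,83,55,1),(601.3,43.3,160,55,-.4)])
```

```text
t 24.05 p [601.1  43.3  99.5] psi 55.0 tilt 0.1 F [-0.7 -0.3 -2.1] w 42.6 q7 0.95
-0.0002, 0.0001, 0.0001, 0.0002, 0.0002, 0.0206, 1  x1 dist 16 turn 0
-0.0002, 0.0001, 0.0001, 0.0002, 0.0001, -0.0757, -0.4  x1 dist 61 turn 0
```

Emit:
send_rows(
  motion=[0,0,0,0.0002,0.0002,0.01,1,0,0,0,0.0002,0.0002,0.0206,1,0,0,0,0.0002,0.0002,0.0206,1,0,0,0,0.0002,0.0002,0.0206,-0.4,0,0,0,0.0002,0.0002,0.0206,-0.4,0,0,0,0.0002,0.0002,0.0206,-0.4,0,0,0,0.0002,0.0002,-0.04,-0.4,0,0,0,0.0002,0.0002,-0.0757,-0.4],
)

```text
time: 25.05
tool_pos: [602.0, 43.2, 162.1]
orientation: [2.786, 1.451, 0.001]
force: [0.7, -0.6, -0.9]
grip_width: 0.703
```

Run:
```python
from plan import *
from fit import *
t,s=cam("top"),cam("scene");save(s,"s10",(200,150,440,330),3.3)
for c in([t],[s],[t,s]):
    b=fit(c,(630.5,-311),18,20,True,rng=9);print(np.round(b[:3],1),np.degrees(b[3]))
save(t,"nut",(420,145,450,175),12)
st()
rows([(630.5,-311,120,-32,-.5),(630.5,-311,60,-32,-.5)])
```

```text
[  17.2  632.  -312. ] 28.0
[  14.6  629.5 -309.5] 28.0
[  14.5  630.  -310. ] 25.0
t 25.15 p [603.5  43.3 163.7] psi 55.0 tilt 0.3 F [ 0.4 -0.   0.4] w 61.7 q7 0.93
-0.0000, -0.0009, 0.2417, -0.3436, 0.2815, 0.0542, -0.5  x1 dist 358 turn 87
-0.0000, -0.0009, 0.2417, -0.3439, 0.2812, 0.1292, -0.5  x1 dist 370 turn 87
```

View pics/s10.png

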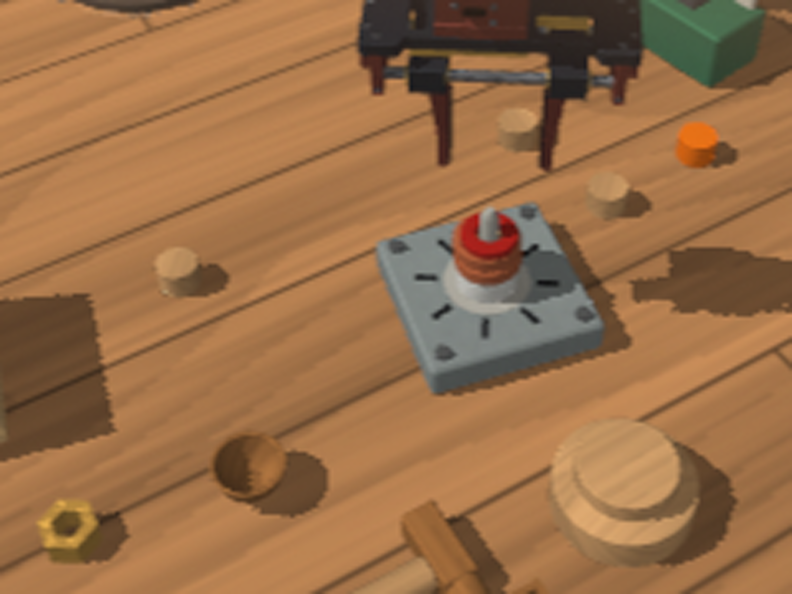

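View pics/nut.png

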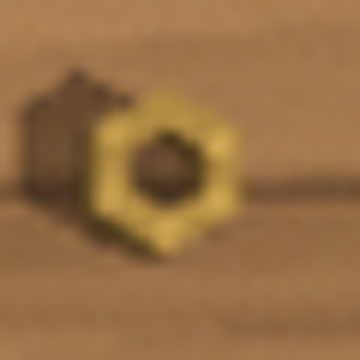

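Run:
```python
from plan import *
rows([(630.8,-310.8,120,88,-.4),(630.8,-310.8,60,88,-.4)])
```

```text
0.0007, -0.0005, -0.0916, -0.3432, 0.2817, 0.0542, -0.4  x1 dist 358 turn 33
0.0007, -0.0005, -0.0916, -0.3435, 0.2814, 0.1292, -0.4  x1 dist 370 turn 33
```

Emit:
send_rows(
  motion=[0.0007,-0.0005,-0.0916,-0.3432,0.2817,0.0542,-0.4,0.0007,-0.0005,-0.0916,-0.3432,0.2817,0.0542,-0.4,0.0007,-0.0005,-0.0916,-0.3432,0.2817,0.0542,-0.4,0.0007,-0.0005,-0.0916,-0.3432,0.2817,0.0542,-0.4,0.0007,-0.0005,-0.0916,-0.3432,0.2817,0.0542,-0.4,0.0007,-0.0005,-0.0916,-0.3432,0.2817,0.0542,-0.4,0.0007,-0.0005,-0.0916,-0.3432,0.2817,0.0542,-0.4,0.0007,-0.0005,-0.0916,-0.3435,0.2814,0.1292,-0.4],
)

```text
time: 26.15
tool_pos: [634.1, -312.3, 63.3]
orientation: [2.255, 2.175, 0.006]
force: [1.1, 0.6, -0.1]
grip_width: 0.699
```

Run:
```python
from plan import *
st()
rows([(630.8,-310.8,60,88,-.4),(630.8,-310.8,4,88,-.4)])
```

```text
t 26.15 p [ 634.1 -312.3   63.3] psi 87.9 tilt 0.5 F [ 1.1  0.6 -0.1] w 61.5 q7 2.03
0.0014, 0.0005, -0.0002, 0.0017, -0.0042, 0.0041, -0.4  x1 dist 5 turn 1
0.0014, 0.0005, -0.0002, 0.0019, -0.0048, 0.0741, -0.4  x1 dist 59 turn 1
```

Emit:
send_rows(
  motion=[0.0014,0.0005,0,0.0017,-0.0042,0.02,-0.4,0.0014,0.0005,0,0.0018,-0.0045,0.055,-0.4,0.0014,0.0005,0,0.0019,-0.0048,0.0741,-0.4,0.0014,0.0005,0,0.0019,-0.0048,0.0741,-0.4,0.0014,0.0005,0,0.0019,-0.0048,0.0741,1,0.0014,0.0005,0,0.0019,-0.0048,0.0741,1,0.0014,0.0005,0,0.0019,-0.0048,0.0741,1,0.0014,0.0005,0,0.0019,-0.0048,0.0741,1],
)

```text
time: 27.15
tool_pos: [631.3, -311.0, 4.9]
orientation: [2.261, 2.181, 0.001]
force: [-1.7, 0.8, 4.9]
grip_width: 0.408
```

Run:
```python
from plan import *
st();p=get_state()["tool_pos"]
rows([(p[0],p[1],150,88,1),(601.3,43.3,150,88,1)])
```

```text
t 27.15 p [ 631.3 -311.     4.9] psi 87.9 tilt 0.1 F [-1.7  0.8  4.9] w 35.9 q7 2.04
0.0001, 0.0000, -0.0002, -0.0000, 0.0002, -0.1814, 1  x1 dist 145 turn 0
0.0001, 0.0000, -0.0002, 0.4412, -0.0532, -0.1815, 1  x1 dist 384 turn 0
```

Emit:
send_rows(
  motion=[0,0,0,0,0,-0.08,1,0,0,0,0.03,-0.004,-0.15,1,0,0,0,0.1,-0.012,-0.1815,1,0,0,0,0.17,-0.02,-0.1815,1,0,0,0,0.24,-0.029,-0.1815,1,0,0,0,0.31,-0.037,-0.1815,1,0,0,0,0.38,-0.046,-0.1815,1,0,0,0,0.4412,-0.0532,-0.1815,1],
)

```text
time: 28.15
tool_pos: [600.7, 45.6, 150.0]
orientation: [2.26, 2.182, 0.001]
force: [0.8, 0.3, -0.6]
grip_width: 0.405
```

Run:
```python
from plan import *
t,s=cam("top"),cam("scene");save(s,"s11",(290,120,410,280),3.75)
st()
rows([(601.3,43.3,150,88,1)])
```

```text
t 28.25 p [600.3  51.2 149.8] psi 88.4 tilt 0.2 F [-0.2 -0.2 -0.2] w 36.0 q7 1.45
-0.0000, -0.0006, 0.0012, -0.0099, 0.0015, -0.0003, 1  x1 dist 8 turn 0
```

View pics/s11.png

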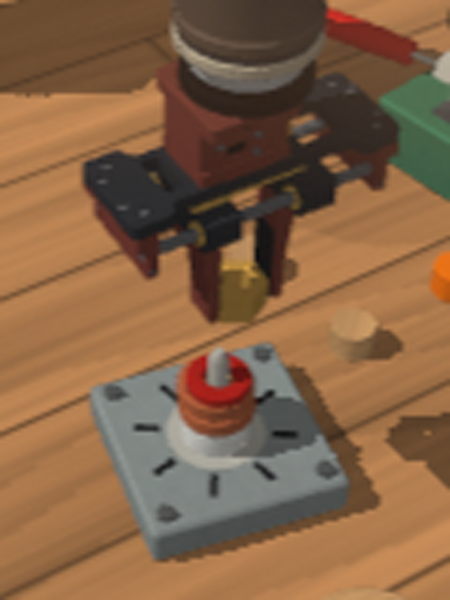

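Run:
```python
from plan import *
t,s=cam("top"),cam("scene");save(s,"s12",(330,175,375,220),12);save(t,"t12",(290,130,345,190),9)
st()
```

```text
t 28.35 p [601.1  44.3 149.9] psi 88.1 tilt 0.0 F [ 0.8 -1.2 -1.6] w 36.0 q7 1.45
```

View pics/s12.png

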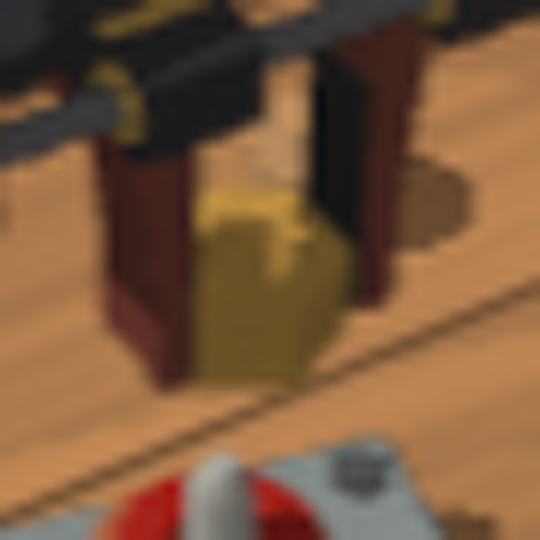

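View pics/t12.png

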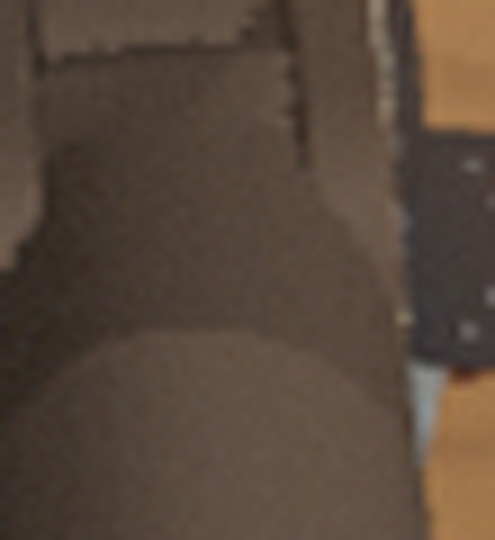

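Run:
```python
from plan import *
from fit import *
s=cam("scene");st()
p=get_state()["tool_pos"]
f=cv2.resize(s["frame"][175:220,330:375,::-1],None,fx=12,fy=12,interpolation=cv2.INTER_CUBIC)
for z in(p[2]-4.5,p[2]+15.5):
  for kind in(0,1):
    a=np.radians(88)+(np.pi/6+np.arange(6)*np.pi/3 if kind==0 else np.arange(24)*np.pi/12); R=18/np.cos(np.pi/6) if kind==0 else 10
    Q=np.array([proj(s,(p[0]+R*np.cos(x),p[1]+R*np.sin(x),z)) for x in a]); Q=((Q-[330,175])+.5)*12
    cv2.polylines(f,[Q.astype(np.int32)],True,(255,0,255) if z>p[2] else (255,255,0),1)
cv2.imwrite("pics/ov.png",f)
```

```text
t 28.4 p [601.2  42.5 149.9] psi 87.9 tilt 0.1 F [-0.3 -0.9 -0.8] w 35.8 q7 1.45
```

View pics/ov.png

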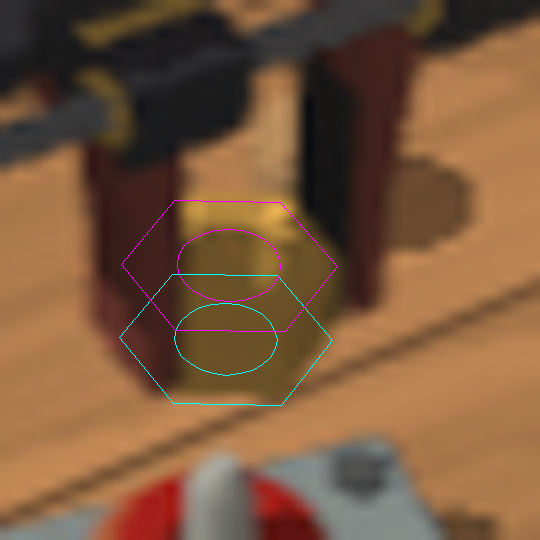

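Run:
```python
from plan import *
s=cam("scene");st()
f=s["frame"][180:215,335:370,::-1].astype(float)
f=np.clip(f*1.0,0,255)**0.6; f=f/f.max()*255
f=cv2.resize(f.astype(np.uint8),None,fx=16,fy=16,interpolation=cv2.INTER_NEAREST);cv2.imwrite("pics/e.png",f)
```

```text
t 28.45 p [601.4  41.6 150. ] psi 87.8 tilt 0.1 F [ 0.7 -0.9 -0.8] w 36.1 q7 1.45
```

View pics/e.png

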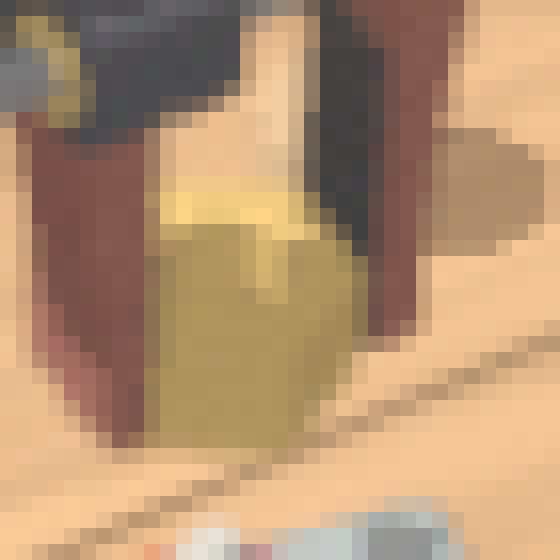

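Run:
```python
from plan import *
st()
rows([(450,0,150,88,1),(450,0,50,88,1)])
```

```text
t 28.45 p [601.4  41.6 150. ] psi 87.8 tilt 0.1 F [ 0.7 -0.9 -0.8] w 36.1 q7 1.45
0.0001, 0.0002, -0.0004, -0.0591, -0.1871, -0.0001, 1  x1 dist 157 turn 0
0.0001, 0.0002, -0.0004, -0.0590, -0.1872, 0.1249, 1  x1 dist 186 turn 0
```

Emit:
send_rows(
  motion=[0,0,0,-0.024,-0.075,0,1,0,0,0,-0.045,-0.14,0,1,0,0,0,-0.0591,-0.1871,0,1,0,0,0,-0.0591,-0.1871,0.05,1,0,0,0,-0.0591,-0.1871,0.11,1,0,0,0,-0.0591,-0.1871,0.1249,1,0,0,0,-0.0591,-0.1871,0.1249,1],
)

```text
time: 29.32
tool_pos: [450.0, -1.1, 50.0]
orientation: [2.264, 2.177, -0.002]
force: [0.2, -0.6, -0.3]
grip_width: 0.408
```

Run:
```python
from plan import *
s=cam("scene");st()
save(s,"s13",(270,130,370,230),6)
```

```text
t 29.38 p [450.7  -0.8  50.7] psi 87.8 tilt 0.1 F [ 0.5  0.6 -1.2] w 36.0 q7 1.5
```

View pics/s13.png

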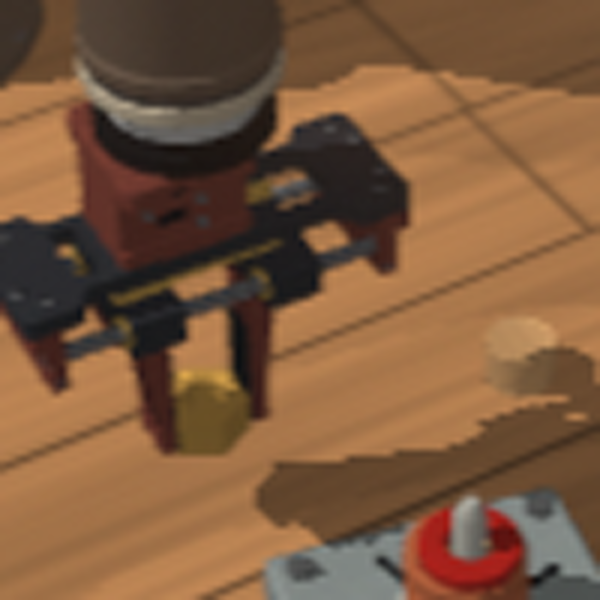

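Emit:
send_rows(
  motion=[0,0,0,0,0,0.02,1,0,0,0,0,0,0.03,1,0,0,0,0,0,0.034,1,0,0,0,0,0,0.034,1],
  newtons=8,
)

```text
time: 29.88
tool_pos: [450.9, -0.8, 23.9]
orientation: [2.263, 2.176, 0.0]
force: [-0.0, -1.1, -0.8]
grip_width: 0.412
```

Emit:
send_rows(
  motion=[0,0,0,0,0,0.005,1,0,0,0,0,0,0.01,1,0,0,0,0,0,0.01,1,0,0,0,0,0,0.01,1],
  newtons=5,
)

```text
time: 30.38
tool_pos: [450.9, -0.8, 15.9]
orientation: [2.263, 2.176, 0.0]
force: [0.1, -0.2, -1.6]
grip_width: 0.411
```

Run:
```python
from plan import *
s=cam("scene");st()
save(s,"s14",(280,150,340,220),8)
```

```text
t 30.43 p [451.   -0.8  15.9] psi 87.8 tilt 0.1 F [-0.5  0.1 -1.1] w 35.9 q7 1.52
```

View pics/s14.png

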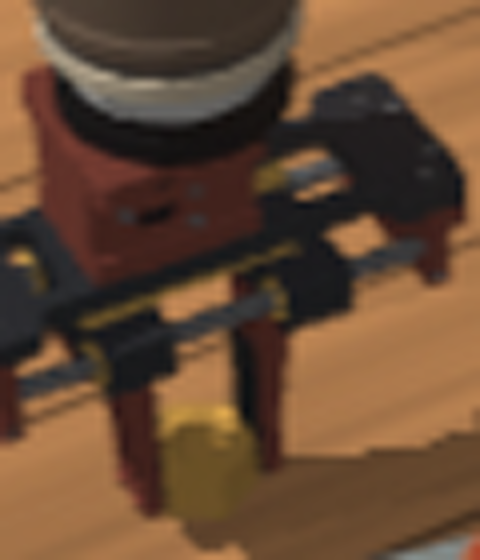

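Bottom of the nut not touching yet; continue down gently.

Emit:
send_rows(
  motion=[0,0,0,0,0,0.004,1,0,0,0,0,0,0.007,1,0,0,0,0,0,0.007,1,0,0,0,0,0,0.007,1],
  newtons=4,
)

```text
time: 30.92
tool_pos: [451.0, -0.8, 10.3]
orientation: [2.263, 2.176, 0.0]
force: [1.0, 0.1, -2.0]
grip_width: 0.409
```

Emit:
send_rows(
  motion=[0,0,0,0,0,0.004,1,0,0,0,0,0,0.005,1,0,0,0,0,0,0.005,1],
)

```text
time: 31.3
tool_pos: [450.9, -0.9, 6.1]
orientation: [2.263, 2.176, -0.0]
force: [-0.2, -0.4, -0.9]
grip_width: 0.41
```

Run:
```python
from plan import *
s=cam("scene");st()
save(s,"s15",(280,150,340,220),8)
```

```text
t 31.35 p [451.   -0.9   6.2] psi 87.8 tilt 0.1 F [ 0.   0.4 -1.3] w 36.1 q7 1.52
```

View pics/s15.png

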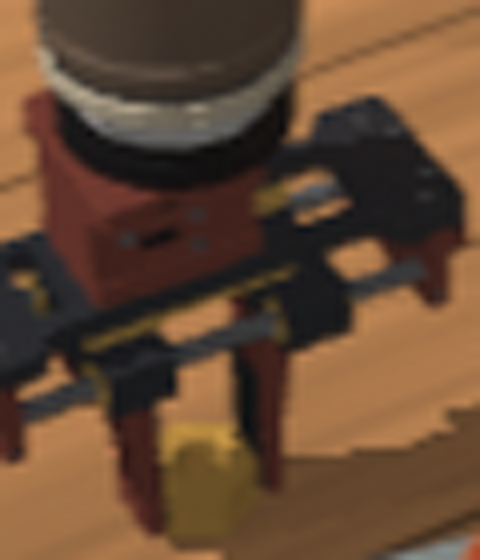

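Emit:
send_rows(
  motion=[0,0,0,0,0,0.0015,1,0,0,0,0,0,0.0015,1,0,0,0,0,0,0.0015,-0.3,0,0,0,0,0,0.0015,-0.3,0,0,0,0,0,0.0015,-0.3,0,0,0,0,0,-0.08,-0.3,0,0,0,0,0,-0.15,-0.3,0,0,0,0,0,-0.15,-0.3],
  newtons=25,
)

```text
time: 32.35
tool_pos: [453.6, -0.5, 130.2]
orientation: [2.26, 2.173, 0.01]
force: [0.2, 0.0, -0.8]
grip_width: 0.651
```

Run:
```python
from plan import *
from fit import *
s=cam("scene");st()
save(s,"s16",(280,150,340,220),8)
b=fit([s],(451,-1),18,20,True,rng=9);print(np.round(b[:3],1),np.degrees(b[3]))
```

```text
t 32.4 p [452.1  -0.5 128.1] psi 87.8 tilt 0.3 F [ 0.6 -0.1 -0.5] w 57.2 q7 1.48
[ 11.7 456.5   8.5] 16.0
```

View pics/s16.png

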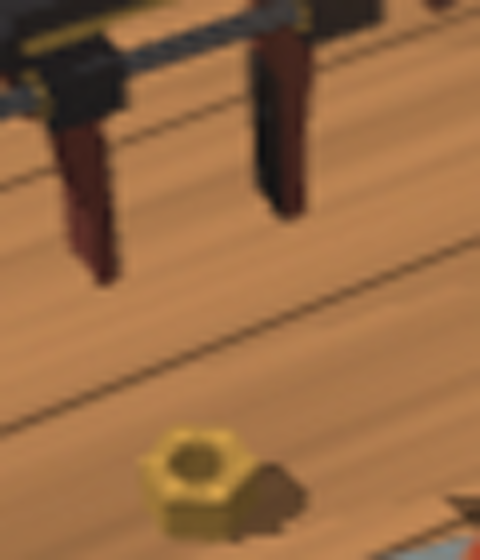

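Run:
```python
from plan import *
from fit import *
s=cam("scene");st()
X=ray(s,304.2,210,10);print(X)
for sd in(X[:2],(451,-1)):
  b=fit([s],sd,18,20,True,rng=6);print(np.round(b[:3],1),np.degrees(b[3]))
L=lab(s)
print(score(s,L,hullpts(s,451,-1,18,20,hexa=np.radians(28))))
f=cv2.resize(s["frame"][190:230,285:325,::-1],None,fx=14,fy=14,interpolation=cv2.INTER_CUBIC)
for (x,y,a),col in(((b[1],b[2],b[3]),(255,0,255)),((451,-1,np.radians(28)),(255,255,0))):
    Q=((hullpts(s,x,y,18,20,hexa=a)-[285,190])+.5)*14; cv2.polylines(f,[Q.astype(np.int32)],True,col,1)
cv2.imwrite("pics/ov2.png",f)
```

```text
t 32.45 p [451.   -0.6 126.7] psi 87.8 tilt 0.2 F [-0.   0.7  0.3] w 57.3 q7 1.48
[449.37251791  -1.3226355   10.        ]
[ 1.120e+01  4.499e+02 -3.000e-01] 32.0
[ 11.2 456.5   5.5] 4.0
10.374972
```

View pics/ov2.png

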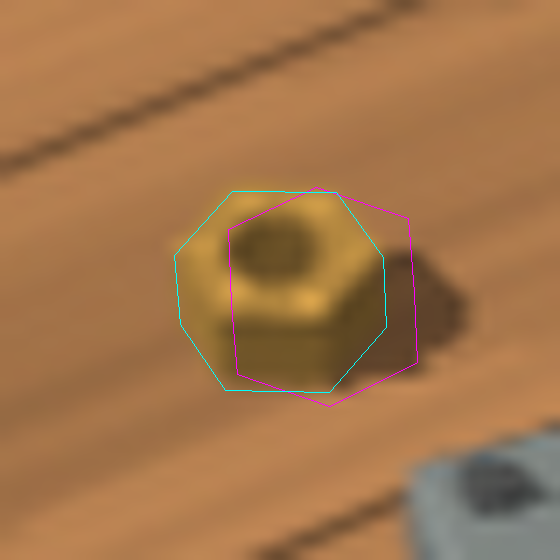

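Run:
```python
from plan import *
st()
rows([(450.2,-0.6,60,88,-.3),(450.2,-0.6,3,88,-.3)])
```

```text
t 32.45 p [451.   -0.6 126.7] psi 87.8 tilt 0.2 F [-0.   0.7  0.3] w 57.3 q7 1.48
0.0005, 0.0001, -0.0006, -0.0000, -0.0012, 0.0833, -0.3  x1 dist 67 turn 0
0.0005, 0.0001, -0.0006, 0.0000, -0.0014, 0.1546, -0.3  x1 dist 124 turn 0
```

Emit:
send_rows(
  motion=[0.0005,0,-0.0006,0,-0.0012,0.06,-0.3,0.0005,0,-0.0006,0,-0.0014,0.11,-0.3,0.0005,0,-0.0006,0,-0.0014,0.1546,-0.3,0.0005,0,-0.0006,0,-0.0014,0.1546,-0.3,0.0005,0,-0.0006,0,-0.0014,0.1546,1,0.0005,0,-0.0006,0,-0.0014,0.1546,1,0.0005,0,-0.0006,0,-0.0014,0.1546,1,0.0005,0,-0.0006,0,-0.0014,0.1546,1],
  newtons=35,
)

```text
time: 33.45
tool_pos: [450.1, -0.6, 2.9]
orientation: [2.26, 2.182, -0.001]
force: [0.7, -0.1, -1.0]
grip_width: 0.408
```

Run:
```python
from plan import *
st();s=cam("scene");save(s,"s17",(280,170,340,230),8);p=get_state()["tool_pos"]
rows([(p[0],p[1],150,88,1),(601.3,43.3,150,88,1)])
```

```text
t 33.45 p [450.1  -0.6   2.9] psi 88.0 tilt 0.0 F [ 0.7 -0.1 -1. ] w 35.9 q7 1.54
-0.0001, 0.0001, -0.0000, -0.0001, -0.0001, -0.1838, 1  x1 dist 147 turn 0
-0.0001, 0.0001, -0.0000, 0.0613, 0.1869, -0.1839, 1  x1 dist 215 turn 0
```

View pics/s17.png

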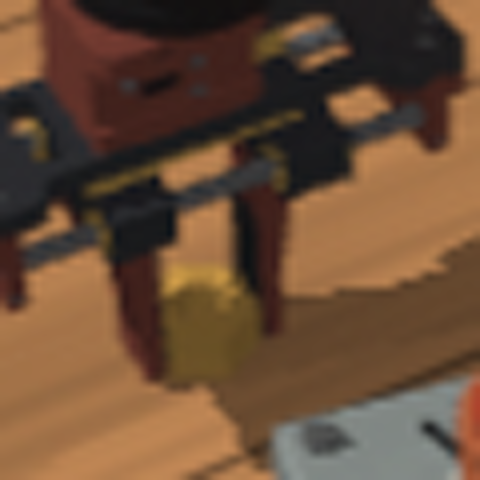

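Emit:
send_rows(
  motion=[0,0,0,0,0,-0.08,1,0,0,0,0,0,-0.15,1,0,0,0,0.02,0.06,-0.184,1,0,0,0,0.04,0.12,-0.184,1,0,0,0,0.0613,0.1869,-0.184,1,0,0,0,0.0613,0.1869,-0.184,1,0,0,0,0.0613,0.1869,-0.184,1,0,0,0,0.0613,0.1869,-0.184,1],
)

```text
time: 34.5
tool_pos: [600.2, 42.7, 150.1]
orientation: [-2.261, -2.181, 0.002]
force: [-0.5, 0.5, -1.4]
grip_width: 0.405
```

Run:
```python
from plan import *
st();s=cam("scene");save(s,"s18",(320,165,380,225),8)
rows([(601.3,43.3,120,88,1),(601.3,43.3,103,88,1)])
```

```text
t 34.5 p [600.2  42.7 150.1] psi 88.0 tilt 0.1 F [-0.5  0.5 -1.4] w 35.7 q7 1.46
-0.0001, 0.0001, -0.0001, 0.0008, 0.0012, 0.0379, 1  x1 dist 30 turn 0
-0.0001, 0.0001, -0.0001, 0.0008, 0.0012, 0.0591, 1  x1 dist 47 turn 0
```

View pics/s18.png

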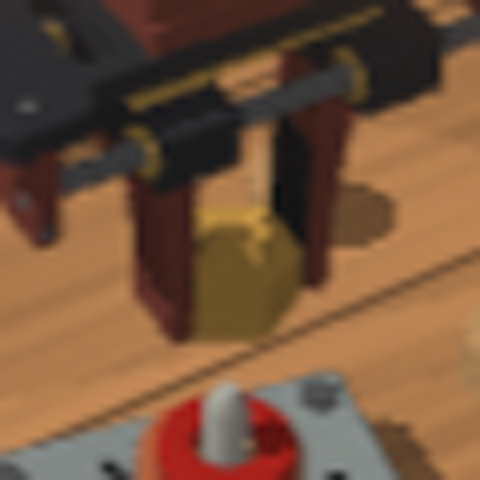

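Emit:
send_rows(
  motion=[0,0,0,0.0008,0.0012,0.02,1,0,0,0,0.0008,0.0012,0.035,1,0,0,0,0.0008,0.0012,0.043,1,0,0,0,0.0008,0.0012,0.051,1,0,0,0,0.0008,0.0012,0.0591,1,0,0,0,0.0008,0.0012,0.0591,1],
)

```text
time: 35.3
tool_pos: [601.0, 43.3, 102.5]
orientation: [-2.26, -2.181, 0.003]
force: [-0.0, 0.3, -0.5]
grip_width: 0.406
```

Run:
```python
from plan import *
st()
rows([(601.3,43.3,92,88,1),(601.3,43.3,160,88,1)])
```

```text
t 35.3 p [601.   43.3 102.5] psi 88.0 tilt 0.1 F [-0.   0.3 -0.5] w 35.7 q7 1.47
-0.0002, 0.0001, -0.0001, 0.0001, 0.0003, 0.0131, 1  x1 dist 11 turn 0
-0.0002, 0.0001, -0.0001, -0.0000, 0.0002, -0.0719, 1  x1 dist 57 turn 0
```

Emit:
send_rows(
  motion=[0,0,0,0.0001,0.0003,0.008,1,0,0,0,0.0001,0.0003,0.0131,1,0,0,0,0.0001,0.0003,0.0131,1,0,0,0,0.0001,0.0003,0.0131,-0.3,0,0,0,0.0001,0.0003,0.0131,-0.3,0,0,0,0.0001,0.0003,0.0131,-0.3,0,0,0,0,0,-0.03,-0.3,0,0,0,0,0,-0.0719,-0.3],
)

```text
time: 36.3
tool_pos: [600.9, 43.3, 160.7]
orientation: [-2.26, -2.181, 0.004]
force: [0.3, -0.1, -0.4]
grip_width: 0.646
```

Run:
```python
from plan import *
from fit import *
t,s=cam("top"),cam("scene");save(s,"s19",(200,150,440,330),3.3)
for sd in((560.7,189.5),(453.4,169.7),(454.1,-157)):
    print([np.round(fit(c,sd,17,24,rng=12)[:3],1) for c in([t],[s],[t,s])])
st()
```

```text
[array([ 11.8, 560.7, 190. ]), array([  7.3, 560.7, 189.5]), array([  9.5, 560.7, 189.5])]
[array([ 10.9, 452.9, 170.2]), array([ 16.1, 464.4, 185.7]), array([ 13.7, 462.4, 185.7])]
[array([   8.8,  453.6, -157. ]), array([   8.5,  454.6, -156. ]), array([   8.6,  454.1, -157. ])]
t 36.4 p [603.4  43.4 163.9] psi 87.9 tilt 0.3 F [-0.6  0.3 -0.4] w 57.6 q7 1.46
```

View pics/s19.png

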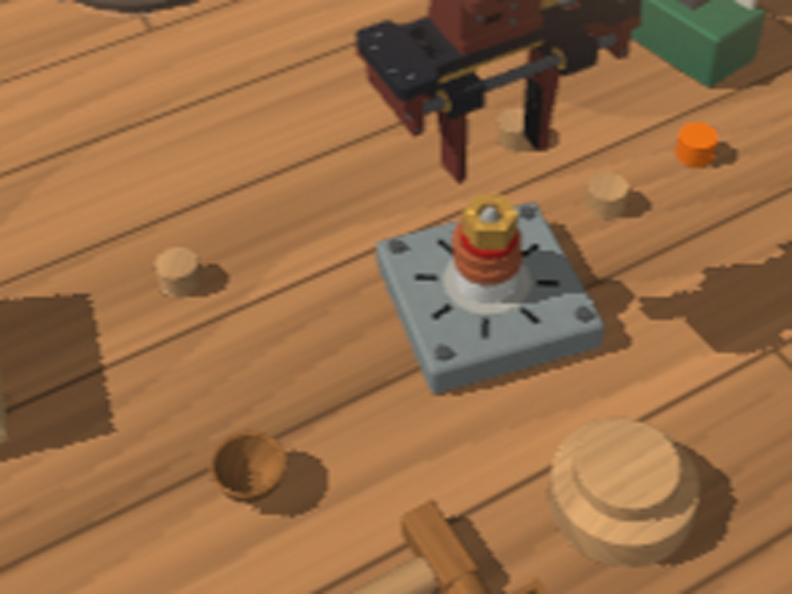

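Run:
```python
from plan import *
st()
rows([(454.1,-156.8,150,77.6,-.4),(454.1,-156.8,60,77.6,-.4)])
```

```text
t 36.4 p [603.4  43.4 163.9] psi 87.9 tilt 0.3 F [-0.6  0.3 -0.4] w 57.6 q7 1.46
0.0008, -0.0001, 0.0287, -0.2568, -0.1776, 0.0164, -0.4  x1 dist 250 turn 10
0.0008, -0.0001, 0.0287, -0.2569, -0.1781, 0.1289, -0.4  x1 dist 271 turn 10
```

Emit:
send_rows(
  motion=[0.0008,0,0.0287,-0.2568,-0.1776,0.0164,-0.4,0.0008,0,0.0287,-0.2568,-0.1776,0.0164,-0.4,0.0008,0,0.0287,-0.2568,-0.1776,0.0164,-0.4,0.0008,0,0.0287,-0.2568,-0.1776,0.0164,-0.4,0.0008,0,0.0287,-0.2568,-0.1776,0.0164,-0.4,0.0008,0,0.0287,-0.2569,-0.1781,0.09,-0.4,0.0008,0,0.0287,-0.2569,-0.1781,0.1289,-0.4,0.0008,0,0.0287,-0.2569,-0.1781,0.1289,-0.4],
)

```text
time: 37.4
tool_pos: [452.9, -155.5, 58.0]
orientation: [-2.444, -1.967, 0.004]
force: [0.4, 0.9, 1.6]
grip_width: 0.7
```

Run:
```python
from plan import *
st()
rows([(454.1,-156.8,5,77.6,-.4)])
```

```text
t 37.4 p [ 452.9 -155.5   58. ] psi 77.7 tilt 0.3 F [0.4 0.9 1.6] w 61.6 q7 1.74
-0.0008, -0.0001, 0.0002, -0.0013, 0.0022, 0.0662, -0.4  x1 dist 53 turn 0
```

Emit:
send_rows(
  motion=[-0.0008,0,0,-0.0013,0.0022,0.04,-0.4,-0.0008,0,0,-0.0013,0.0022,0.0662,-0.4,-0.0008,0,0,-0.0013,0.0022,0.0662,-0.4,-0.0008,0,0,-0.0013,0.0022,0.0662,1,-0.0008,0,0,-0.0013,0.0022,0.0662,1,-0.0008,0,0,-0.0013,0.0022,0.0662,1,-0.0008,0,0,-0.0013,0.0022,0.0662,1],
)

```text
time: 38.28
tool_pos: [454.6, -156.8, 5.7]
orientation: [2.447, 1.97, 0.002]
force: [-0.8, 0.5, 7.0]
grip_width: 0.365
```

Run:
```python
from plan import *
st();p=get_state()["tool_pos"]
rows([(p[0],p[1],150,77.6,1),(446.5,-355,150,77.6,1),(446.5,-355,72,77.6,1),(446.5,-355,72,77.6,-.2)])
```

```text
t 38.27 p [ 454.6 -156.8    5.7] psi 77.7 tilt 0.1 F [-0.8  0.5  7. ] w 32.1 q7 1.78
0.0002, -0.0002, 0.0002, 0.0002, 0.0002, -0.1804, 1  x1 dist 144 turn 0
0.0002, -0.0002, 0.0002, -0.2440, 0.0432, -0.1806, 1  x1 dist 245 turn 0
0.0002, -0.0002, 0.0002, -0.2441, 0.0431, -0.0831, 1  x1 dist 209 turn 0
0.0002, -0.0002, 0.0002, -0.2441, 0.0431, -0.0831, -0.2  x1 dist 209 turn 0
```

Emit:
send_rows(
  motion=[0,0,0,0,0,-0.08,1,0,0,0,0,0,-0.16,1,0,0,0,-0.06,0.011,-0.18,1,0,0,0,-0.13,0.023,-0.18,1,0,0,0,-0.2,0.036,-0.18,1,0,0,0,-0.2625,0.0471,-0.18,1,0,0,0,-0.2625,0.0471,-0.18,1,0,0,0,-0.2625,0.0471,-0.12,1],
)

```text
time: 39.28
tool_pos: [448.4, -371.7, 103.7]
orientation: [2.443, 1.965, 0.006]
force: [0.3, -0.1, -0.7]
grip_width: 0.367
```

Emit:
send_rows(
  motion=[0,0,0,0,0,0.03,1,0,0,0,0,0,0.03,1,0,0,0,0,0,0.03,-0.2,0,0,0,0,0,0.03,-0.2,0,0,0,0,0,0.03,-0.2,0,0,0,0,0,-0.05,-0.2,0,0,0,0,0,-0.1,-0.2,0,0,0,0,0,-0.1,-0.2],
)

```text
time: 40.28
tool_pos: [449.5, -373.0, 187.7]
orientation: [2.438, 1.96, 0.01]
force: [-0.1, -0.2, -0.6]
grip_width: 0.602
```

Run:
```python
from plan import *
from fit import *
t,s=cam("top"),cam("scene");st();save(t,"t20",(150,90,500,260),2.25);save(s,"s20",(100,190,240,310),5)
for sd in((560.7,189.5),(453.4,169.7)):
    print([np.round(fit(c,sd,17,24,rng=12)[:3],1) for c in([t],[s],[t,s])])
rows([(453.4,169.9,170,77.6,-.4)])
```

```text
t 40.38 p [ 448.  -371.4  184.1] psi 77.6 tilt 0.5 F [0.1 1.  0.2] w 52.7 q7 2.12
[array([  7.5, 559.7, 191.5]), array([ 11.2, 562.2, 190.5]), array([  9.1, 561.2, 191. ])]
[array([ 11. , 452.9, 170.2]), array([  8.9, 453.4, 169.7]), array([  9.9, 452.9, 170.2])]
0.0013, 0.0002, 0.0001, 0.6623, -0.1386, 0.0158, -0.4  x1 dist 541 turn 0
```

View pics/t20.png

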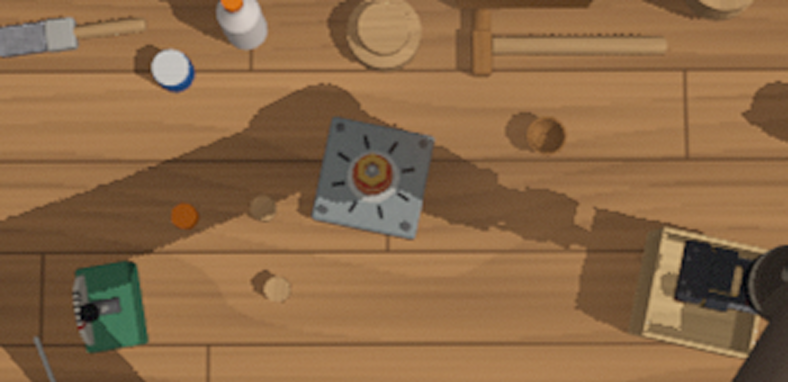

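View pics/s20.png

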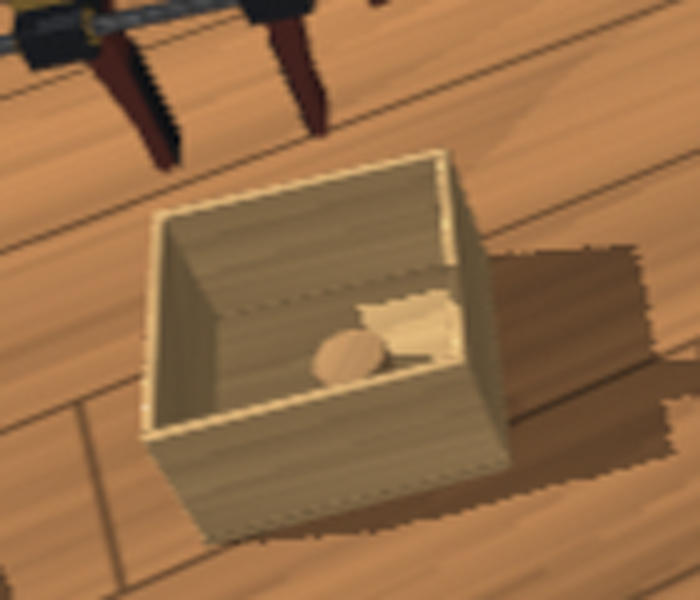

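Emit:
send_rows(
  motion=[0.0013,0,0,0.6623,-0.1386,0.0158,-0.4,0.0013,0,0,0.6623,-0.1386,0.0158,-0.4,0.0013,0,0,0.6623,-0.1386,0.0158,-0.4,0.0013,0,0,0.6623,-0.1386,0.0158,-0.4,0.0013,0,0,0.6623,-0.1386,0.0158,-0.4,0.0013,0,0,0.6623,-0.1386,0.0158,-0.4,0.0013,0,0,0.6623,-0.1386,0.0158,-0.4,0.0013,0,0,0.6623,-0.1386,0.0158,-0.4],
)

```text
time: 41.38
tool_pos: [451.9, 130.1, 170.0]
orientation: [2.448, 1.969, -0.004]
force: [1.9, -0.1, -0.7]
grip_width: 0.697
```

Run:
```python
from plan import *
st()
rows([(453.2,170,170,77.6,-.4),(453.2,170,60,77.6,-.4)])
```

```text
t 41.38 p [451.9 130.1 170. ] psi 77.6 tilt 0.1 F [ 1.9 -0.1 -0.7] w 61.4 q7 1.0
-0.0002, 0.0003, 0.0001, 0.0491, -0.0091, -0.0001, -0.4  x1 dist 40 turn 0
-0.0002, 0.0003, 0.0001, 0.0494, -0.0089, 0.1374, -0.4  x1 dist 117 turn 0
```

Emit:
send_rows(
  motion=[0,0.0003,0,0.0491,-0.0091,0,-0.4,0,0.0003,0,0.0491,-0.0091,0,-0.4,0,0.0003,0,0.0494,-0.0089,0.06,-0.4,0,0.0003,0,0.0494,-0.0089,0.1374,-0.4,0,0.0003,0,0.0494,-0.0089,0.1374,-0.4,0,0.0003,0,0.0494,-0.0089,0.1374,-0.4],
)

```text
time: 42.12
tool_pos: [453.8, 169.4, 61.1]
orientation: [-2.449, -1.967, 0.001]
force: [0.1, 0.5, 0.6]
grip_width: 0.699
```

Run:
```python
from plan import *
st()
rows([(453.2,170,5,77.6,-.4)])
```

```text
t 42.12 p [453.8 169.4  61.1] psi 77.6 tilt 0.1 F [0.1 0.5 0.6] w 61.5 q7 0.94
-0.0002, 0.0000, -0.0001, 0.0007, -0.0008, 0.0701, -0.4  x1 dist 56 turn 0
```

Emit:
send_rows(
  motion=[0,0,0,0.0007,-0.0008,0.04,-0.4,0,0,0,0.0007,-0.0008,0.07,-0.4,0,0,0,0.0007,-0.0008,0.07,-0.4,0,0,0,0.0007,-0.0008,0.07,1,0,0,0,0.0007,-0.0008,0.07,1,0,0,0,0.0007,-0.0008,0.07,1,0,0,0,0.0007,-0.0008,0.07,1],
)

```text
time: 43.0
tool_pos: [453.7, 170.3, 5.8]
orientation: [-2.449, -1.967, -0.001]
force: [-0.9, -0.6, 7.4]
grip_width: 0.368
```

Run:
```python
from plan import *
st();p=get_state()["tool_pos"]
rows([(p[0],p[1],160,77.6,1),(430,-365,160,77.6,1)])
```

```text
t 43.0 p [453.7 170.3   5.8] psi 77.6 tilt 0.0 F [-0.9 -0.6  7.4] w 32.4 q7 0.95
-0.0000, -0.0001, -0.0001, 0.0001, -0.0000, -0.1927, 1  x1 dist 154 turn 0
-0.0000, -0.0001, -0.0001, -0.6596, 0.1153, -0.1931, 1  x1 dist 558 turn 0
```

Emit:
send_rows(
  motion=[0,0,0,0,0,-0.08,1,0,0,0,0,0,-0.16,1,0,0,0,-0.06,0.01,-0.193,1,0,0,0,-0.13,0.0225,-0.193,1,0,0,0,-0.2,0.035,-0.193,1,0,0,0,-0.27,0.047,-0.193,1,0,0,0,-0.34,0.059,-0.193,1,0,0,0,-0.38,0.066,-0.193,1],
)

```text
time: 44.0
tool_pos: [439.0, -140.9, 160.3]
orientation: [-2.452, -1.964, -0.0]
force: [-0.3, 0.6, 0.3]
grip_width: 0.368
```

Run:
```python
from plan import *
st()
rows([(430,-368,160,77.6,1),(430,-368,78,77.6,1)])
```

```text
t 44.0 p [ 439.  -140.9  160.3] psi 77.4 tilt 0.0 F [-0.3  0.6  0.3] w 32.4 q7 1.64
0.0000, -0.0000, -0.0006, -0.2794, 0.0510, 0.0004, 1  x1 dist 227 turn 0
0.0000, -0.0000, -0.0006, -0.2794, 0.0510, 0.1029, 1  x1 dist 242 turn 0
```

Emit:
send_rows(
  motion=[0,0,0,-0.07,0.013,0,1,0,0,0,-0.14,0.026,0,1,0,0,0,-0.21,0.038,0,1,0,0,0,-0.2794,0.051,0,1,0,0,0,-0.2794,0.051,0,1,0,0,0,-0.2794,0.051,0.05,1,0,0,0,-0.2794,0.051,0.1029,1,0,0,0,-0.2794,0.051,0.1029,1],
)

```text
time: 45.0
tool_pos: [428.5, -365.3, 75.5]
orientation: [-2.446, -1.961, 0.002]
force: [0.9, 1.3, 0.4]
grip_width: 0.368
```

Emit:
send_rows(
  motion=[0,0,0,0,0,0,-0.2,0,0,0,0,0,0,-0.2,0,0,0,0,0,0,-0.2,0,0,0,0,0,-0.06,-0.2,0,0,0,0,0,-0.12,-0.2,0,0,0,0,0,-0.12,-0.2],
)

```text
time: 45.75
tool_pos: [430.8, -367.5, 175.9]
orientation: [2.45, 1.964, 0.002]
force: [0.3, 0.2, -0.2]
grip_width: 0.602
```

Run:
```python
from plan import *
from fit import *
t,s=cam("top"),cam("scene");st();save(s,"s21",(100,170,240,310),4.2)
print([np.round(fit(c,(560.7,189.5),17,24,rng=12)[:3],1) for c in([t],[s],[t,s])])
rows([(561,190,170,77.6,-.4)])
```

```text
t 45.85 p [ 429.1 -365.7  172.1] psi 77.5 tilt 0.3 F [-0.7 -0.2 -0.9] w 52.7 q7 2.14
[array([  8.5, 560.2, 190. ]), array([ 12.2, 560.7, 189. ]), array([ 10.3, 560.7, 189.5])]
-0.0007, -0.0004, -0.0004, 0.7138, 0.0100, 0.0046, -0.4  x1 dist 571 turn 0
```

View pics/s21.png

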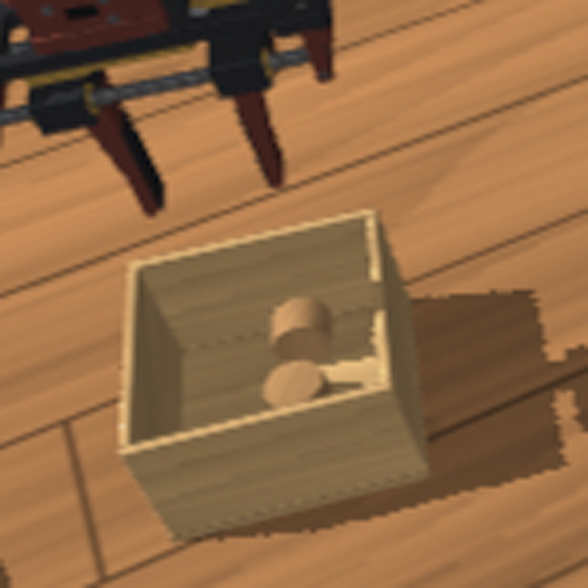

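Run:
```python
from plan import *
st()
rows([(561,190,170,-12.4,-.4)])
```

```text
t 45.85 p [ 429.1 -365.7  172.1] psi 77.5 tilt 0.3 F [-0.7 -0.2 -0.9] w 52.7 q7 2.14
-0.0009, 0.0002, 0.2496, 0.7138, 0.0100, 0.0046, -0.4  x1 dist 571 turn 90
```

Emit:
send_rows(
  motion=[0,0,0.2496,0.7138,0.01,0.0046,-0.4,0,0,0.2496,0.7138,0.01,0.0046,-0.4,0,0,0.2496,0.7138,0.01,0.0046,-0.4,0,0,0.2496,0.7138,0.01,0.0046,-0.4,0,0,0.2496,0.7138,0.01,0.0046,-0.4,0,0,0.2496,0.7138,0.01,0.0046,-0.4,0,0,0.2496,0.7138,0.01,0.0046,-0.4,0,0,0.2496,0.7138,0.01,0.0046,-0.4],
)

```text
time: 46.85
tool_pos: [535.6, 83.8, 169.2]
orientation: [-3.138, 0.057, 0.008]
force: [0.5, 0.7, 0.2]
grip_width: 0.702
```

Run:
```python
from plan import *
st()
rows([(560.7,189.6,170,-12.4,-.4),(560.7,189.6,60,-12.4,-.4)])
```

```text
t 46.85 p [535.6  83.8 169.2] psi -2.1 tilt 0.3 F [0.5 0.7 0.2] w 61.8 q7 -0.07
-0.0004, 0.0009, 0.0287, 0.0266, -0.1333, -0.0008, -0.4  x1 dist 109 turn 10
-0.0004, 0.0009, 0.0287, 0.0273, -0.1329, 0.1367, -0.4  x1 dist 154 turn 10
```

Emit:
send_rows(
  motion=[0,0.0009,0.0287,0.0266,-0.1333,0,-0.4,0,0.0009,0.0287,0.0266,-0.1333,0,-0.4,0,0.0009,0.0287,0.0266,-0.1333,0,-0.4,0,0.0009,0.0287,0.0273,-0.1329,0.07,-0.4,0,0.0009,0.0287,0.0273,-0.1329,0.1367,-0.4,0,0.0009,0.0287,0.0273,-0.1329,0.1367,-0.4,0,0.0009,0.0287,0.0273,-0.1329,0.1367,-0.4],
)

```text
time: 47.72
tool_pos: [561.5, 188.6, 61.2]
orientation: [-3.121, 0.341, -0.002]
force: [-1.5, -0.1, 1.2]
grip_width: 0.7
```

Run:
```python
from plan import *
st()
rows([(560.7,189.6,5,-12.4,-.4)])
```

```text
t 47.73 p [561.5 188.6  61.2] psi -12.5 tilt 0.1 F [-1.5 -0.1  1.2] w 61.6 q7 -0.32
-0.0004, -0.0001, -0.0002, -0.0013, -0.0008, 0.0702, -0.4  x1 dist 56 turn 0
```

Emit:
send_rows(
  motion=[0,0,0,-0.0013,-0.0008,0.04,-0.4,0,0,0,-0.0013,-0.0008,0.07,-0.4,0,0,0,-0.0013,-0.0008,0.07,-0.4,0,0,0,-0.0013,-0.0008,0.07,1,0,0,0,-0.0013,-0.0008,0.07,1,0,0,0,-0.0013,-0.0008,0.07,1,0,0,0,-0.0013,-0.0008,0.07,1],
)

```text
time: 48.6
tool_pos: [561.1, 189.9, 6.0]
orientation: [-3.12, 0.341, -0.003]
force: [-1.8, 0.3, 6.9]
grip_width: 0.367
```

Run:
```python
from plan import *
st();p=get_state()["tool_pos"]
rows([(p[0],p[1],170,-12.4,1),(470,100,170,-12.4,1),(455,-120,170,-12.4,1)])
```

```text
t 48.6 p [561.1 189.9   6. ] psi -12.5 tilt 0.2 F [-1.8  0.3  6.9] w 32.3 q7 -0.28
-0.0005, -0.0002, -0.0002, 0.0003, -0.0006, -0.2051, 1  x1 dist 164 turn 0
-0.0005, -0.0002, -0.0002, -0.0866, 0.1336, -0.2056, 1  x1 dist 208 turn 0
-0.0005, -0.0002, -0.0002, -0.0455, 0.4062, -0.2064, 1  x1 dist 366 turn 0
```

Emit:
send_rows(
  motion=[0,0,0,0,0,-0.08,1,0,0,0,0,0,-0.16,1,0,0,0,-0.043,0.067,-0.205,1,0,0,0,-0.0866,0.1336,-0.205,1,0,0,0,-0.076,0.2,-0.205,1,0,0,0,-0.066,0.27,-0.206,1,0,0,0,-0.056,0.34,-0.206,1,0,0,0,-0.0455,0.4062,-0.206,1],
)

```text
time: 49.6
tool_pos: [454.6, -121.7, 170.1]
orientation: [-3.12, 0.341, -0.004]
force: [1.6, 0.0, -0.5]
grip_width: 0.366
```

Run:
```python
from plan import *
st()
rows([(446.5,-390,165,-12.4,1),(446.5,-390,75,-12.4,1)])
```

```text
t 49.6 p [ 454.6 -121.7  170.1] psi -12.5 tilt 0.2 F [ 1.6  0.  -0.5] w 32.2 q7 0.16
-0.0006, -0.0004, -0.0002, 0.0626, 0.3296, 0.0053, 1  x1 dist 268 turn 0
-0.0006, -0.0004, -0.0002, 0.0623, 0.3300, 0.1178, 1  x1 dist 285 turn 0
```

Emit:
send_rows(
  motion=[0,0,0,0.013,0.07,0,1,0,0,0,0.027,0.14,0,1,0,0,0,0.04,0.21,0,1,0,0,0,0.053,0.28,0,1,0,0,0,0.0626,0.3296,0.005,1,0,0,0,0.0626,0.3296,0.005,1,0,0,0,0.0626,0.33,0.06,1,0,0,0,0.0626,0.33,0.1178,1],
)

```text
time: 50.6
tool_pos: [447.7, -388.9, 74.4]
orientation: [-3.119, 0.339, -0.007]
force: [1.1, -0.2, -0.8]
grip_width: 0.368
```

Emit:
send_rows(
  motion=[0,0,0,0,0,0,1,0,0,0,0,0,0,-0.2,0,0,0,0,0,0,-0.2,0,0,0,0,0,0,-0.2,0,0,0,0,0,-0.06,-0.2,0,0,0,0,0,-0.15,-0.2,0,0,0,0,0,-0.15,-0.2,0,0,0,0,0,-0.15,-0.2],
)

```text
time: 51.6
tool_pos: [447.6, -389.3, 195.3]
orientation: [-3.12, 0.339, -0.01]
force: [-0.7, -0.3, 0.0]
grip_width: 0.602
```

Run:
```python
from plan import *
t,s=cam("top"),cam("scene");st();save(s,"s22",(100,110,460,330),2.2);save(s,"s22b",(110,200,220,300),6);save(s,"s22c",(320,190,380,250),9)
rows([(450,-200,230,-12.4,-.2)])
```

```text
t 51.7 p [ 446.8 -388.4  193.3] psi -12.4 tilt 0.3 F [-0.5  0.1 -0.7] w 53.0 q7 0.74
-0.0008, -0.0004, 0.0000, -0.0465, -0.2312, -0.0448, -0.2  x1 dist 192 turn 0
```

View pics/s22.png

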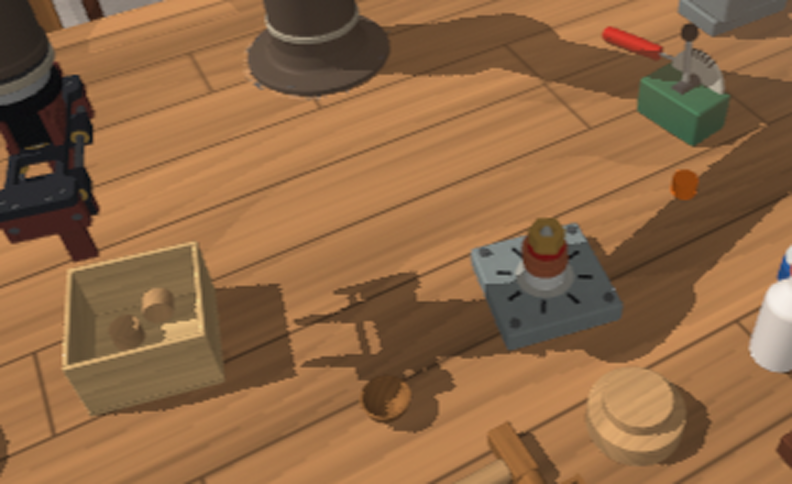

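View pics/s22b.png

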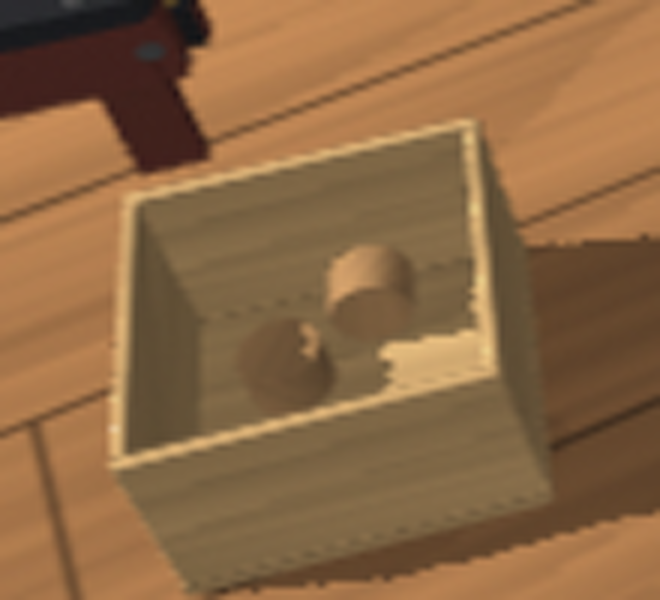

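View pics/s22c.png

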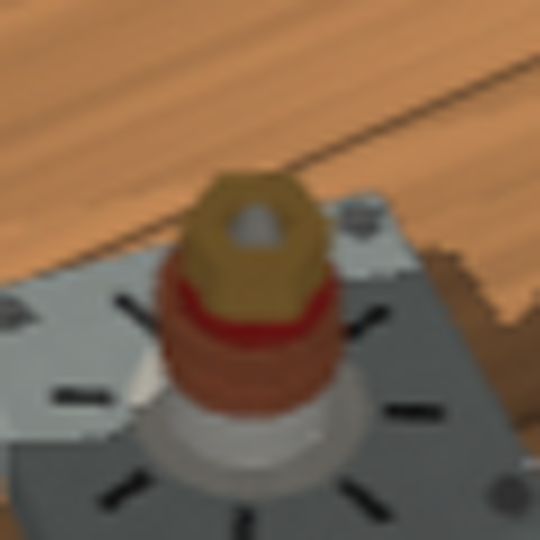

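Emit:
send_rows(
  motion=[0,0,0,-0.04,-0.07,-0.04,-0.2,0,0,0,-0.04,-0.14,-0.04,-0.2,0,0,0,-0.04,-0.21,-0.04,-0.2,0,0,0,-0.04,-0.28,-0.04,-0.2,0,0,0,-0.04,-0.35,-0.04,-0.2,0,0,0,-0.04,-0.42,-0.04,-0.2,0,0,0,-0.04,-0.42,-0.04,-0.2,0,0,0,-0.04,-0.42,-0.04,-0.2],
)

```text
time: 52.7
tool_pos: [486.8, -54.1, 226.0]
orientation: [-3.12, 0.338, -0.002]
force: [0.1, -0.5, 0.0]
grip_width: 0.599
```

Run:
```python
from plan import *
t,s=cam("top"),cam("scene");st();save(t,"t23",(60,40,600,340),1.45);save(t,"t23b",(425,185,500,255),8);save(s,"s23c",(320,190,380,250),9);save(s,"s23d",(370,110,450,180),7)
```

```text
t 52.8 p [486.9 -55.1 226.4] psi -12.5 tilt 0.3 F [-0.6 -0.1 -0.9] w 52.5 q7 -0.04
```

View pics/t23.png

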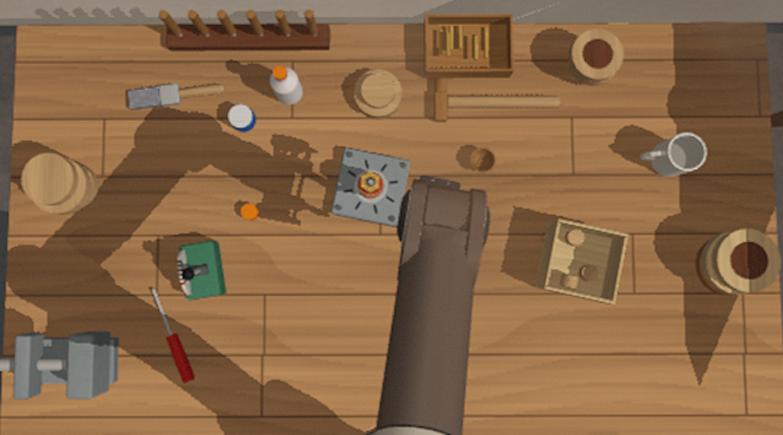

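View pics/t23b.png

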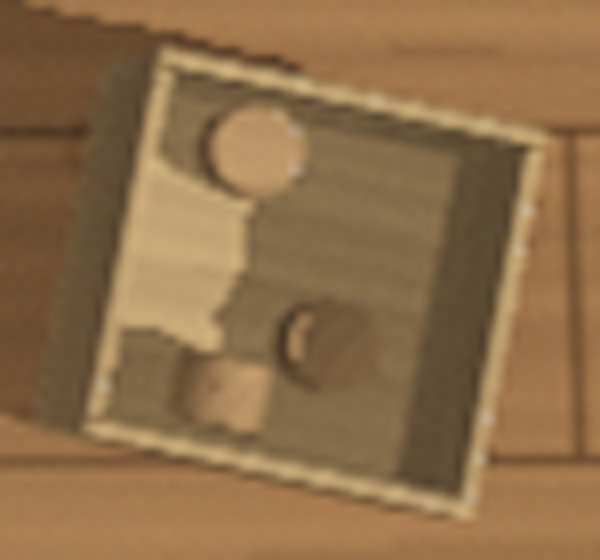

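View pics/s23c.png

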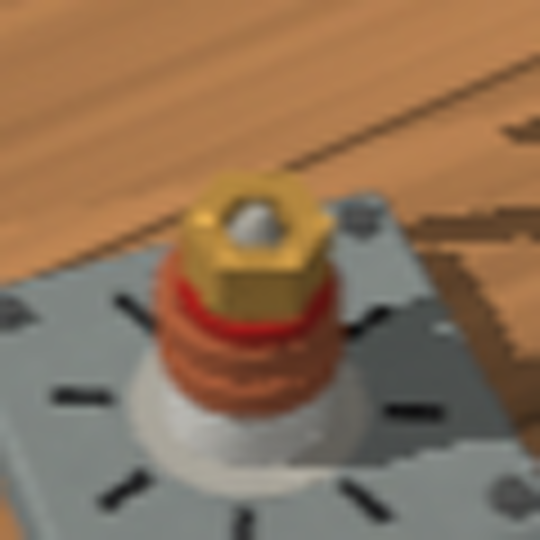

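View pics/s23d.png

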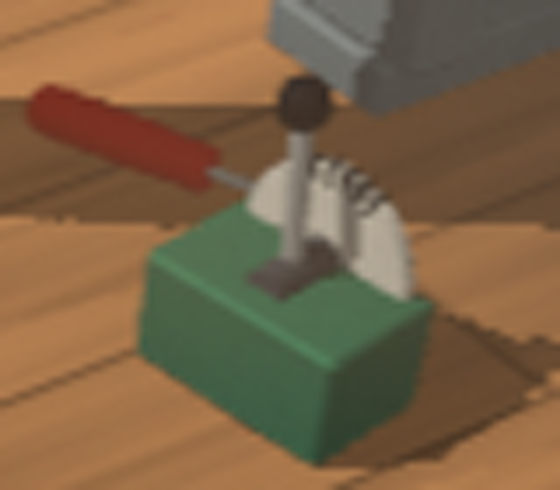

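Run:
```python
from plan import *
from fit import *
t,s=cam("top"),cam("scene");L=[lab(s),lab(t)]
best=[]
for z0 in range(80,98,2):
  b=max((score(s,L[0],hullpts(s,601+dx,43.3+dy,18,20,z0,hexa=np.radians(a)))+0*dx,dx,dy,a) for dx in(-2,0,2) for dy in(-2,0,2) for a in(24,28,32)); print(z0,b)
print(np.round(fit([t,s],(655.5,-182),27,30)[:3],1))
```

```text
80 (np.float32(15.081861), 2, 2, 28)
82 (np.float32(18.164118), -2, 2, 24)
84 (np.float32(19.253788), -2, 2, 24)
86 (np.float32(19.020847), 0, 0, 24)
88 (np.float32(18.894053), 2, 0, 24)
90 (np.float32(18.871264), 2, -2, 28)
92 (np.float32(17.262335), 2, -2, 24)
94 (np.float32(14.180626), 2, -2, 32)
96 (np.float32(11.250041), 2, -2, 32)
[   8.   655.5 -182. ]
```

```bash
python3 -c "
from plant import finish_job; print(finish_job())"
```

```text
the job is handed in; nothing more can be done
None
```

The bench sander is set up as asked, and I handed the job in at about 53 s of the 210 s allowed. No verdict was reported.

- **Stack:** The collar went on first, then both sanding wheels on the bench, then the red washer and last the brass nut. The final pictures show it seated with no visible gap. My height fit puts the nut's underside at about 86 mm, as expected for a closed stack, but it could not tell 84 from 90 mm apart.
- **Dust gate:** I moved the lever from 0.8 to 0.4, which is two notches for the two wheels. Measured just after I let go, the knob matched the 0.4 notch to within a pixel, and the last picture shows it still there.
- **Stubs:** All three pale stubs are in the bin, seen from above, with two of them lying tipped. The orange look-alike was left alone.
- **Bowl:** It has not moved; it measures (655.5, -182) mm, as at the start.

One check disagreed. Over the spindle the nut looked tilted in the gripper, so I set it down on the bench. It turned out to be sitting straight, and I gripped it again and fitted it. One wheel also pressed on the spindle with about 5 N on the way down, so I shifted it about 1–2 mm before letting go.

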